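# Load the polishing tumbler with printed boats

### The arm

A 6-joint arm with a two-finger parallel gripper is mounted at the origin on the work surface. World frame = base frame: x ahead of the robot, y to its left, z up, the work surface at z = 0. Lengths are in m, angles in rad, forces in N, time in s.
With the tool pointing down it reaches from about 0.25 to 0.725 m from the base axis. Payload 4 kg.
Tool frame: the origin (TCP) lies midway between the tips of the shut fingers; the grasp point (between the pads) lies 19 mm behind it (bot.grip_point_offset is the distance from the TCP to the grasp point, in m); z points along the fingers, y is the line along which they close (so a half turn about z gives the same grasp; the last joint's range is limited). The gripper opens to 85 mm and grips with 20 to 120 N. Pads are 22 mm wide; open, the fingers measure 114 mm over their backs; the gripper's body (76 mm by 85 mm) begins 54 mm behind the grasp point. The pads swing forward as they close: fully open they stand 13 mm farther back than shut.
Start: joints at [-1.25, 0.241, 0.005, 1.335, 0, 1.571], TCP at [0.158, -0.474, 0.231] pointing down, gripper open.
Joint ranges: [-2.72, 2.72], [-1.05, 1.87], [-1.09, 1.28], [-1.99, 2.15], [-1.42, 1.44], [-3.14, 3.14]. Speed limits (rad/s): [2.79, 2.79, 3.14, 3.14, 3.14, 3.14].

### API

Orientations are given as a unit quaternion [x, y, z, w].
In Python, from workcell import bot gives the robot as it stands.
- The arm moves only by the tool step_arm, never from a script. Its argument "targets" is text: rows parted by semicolons, each of 7 numbers parted by spaces: the opening, from -1 (shut) to 1 (fully open), so that 0 is half open, then the shift along the world's x, y, z normalised to -1 to 1, where 1 is 0.5 m, then the turn, a rotation vector about the world's x, y, z normalised to -1 to 1, where 1 is pi/4 rad. In form: gripper x y z wx wy wz; .... A call has 1 to 10 rows; each row is the pose to reach, as a shift and turn from the pose commanded when the call began; what a row does not reach only later rows make up. A row lasts 1/12 s, in which the tool goes at most 41.7 mm and 7.16 degrees, less where a joint would pass 70% of its speed; a pose out of reach is approached as far as the arm can. A call with a number of a shift or a turn outside -1 to 1 is refused whole. A call with a gripper value outside its range is refused whole. The fingers move at their own pace and stop on an object; the grip force is fixed at half the most. Time passes only in rows, so rows that repeat a pose let the fingers close. It gives the time, the measured TCP pose, the force, the opening and the grip force at its end, in the units of the state.
- bot.get_obs(): the state, without advancing time (a new reading comes with each control period).
- bot.camera(name): name is "scene" or "top" or "wrist"; returns the picture (420x560x3 uint8, red, green, blue); there is no depth.
- bot.camera_info(name): a dict with "vertical_fov" (degrees; the focal length in pixels is half the picture's height over the tangent of half this angle, whatever the lens; pixels are square), "cx", "cy" (the principal point, pixels), "D" ([k1, k2, p1, p2, k3] as OpenCV has them; the pictures are not rectified), "pose" (4x4, takes a point from camera to world coordinates). Camera axes: x right, y up, looking along -z (the intrinsics and any distortion apply to the point x, -y, -z); pixel columns grow to the right and rows downward; lengths in m; the calibration is good to about 2 mm. A picture is of the moment at which its call begins: read the wrist's pose just before it. camera_info takes no time and is no camera call; for the wrist camera it gives the pose at the moment of the call.
- bot.job_done(): hands the job in; it is judged then, once.
The state is a dict: "clock": time; "joint_pos": joint angles; "joint_vel": joint speeds; "tau": joint torques, N m; "eef_pos": TCP position; "tool_rot": TCP orientation; "ft_force": force on the tool from outside, world axes, zero at the start; "ft_torque": the same for the moment, N m; "grip_width": finger opening in m; "grasp_force": force on a finger pad.
Only numpy, scipy, OpenCV 4.12 (cv2) and the standard library are available. Lean on these libraries where they do the work, as an engineer would, in place of code of your own. Each camera call takes 0.05 s, during which the arm holds its last target. There are 200 camera calls.

### The job

Slide the tumbler's yellow gate fully open, lay every printed boat from the olive build plate in the white chute, then lift the chute by its orange fin and tip it so the boats slide off its open end into the tumbler's mouth. Put the empty chute back flat on its black mat and slide the gate fully shut. The boats are thin-walled: grip them only lightly (15 N at most), let only the chute feed them in - never carry one into the mouth with the gripper - and leave the other things on the bench where they are.

Things in the scene. Friction and masses are not known exactly. Their poses are not given: they have to be found in the camera images.
- boat1: printed toy boat, green with a white roof: hull 60 long (own x, round bow at +x), 31 wide, 20 high; on it, centred over the origin, a box cabin 26 long (x), 22 wide (y), flat roof 46 above the keel, a 6 mm funnel on top. About 30 g, thin-walled. Origin: centre of the flat underside. Three to five lie upright on the build plate; the absent ones read None
- boat2: printed toy boat, orange with a white roof: hull 60 long (own x, round bow at +x), 31 wide, 20 high; on it, centred over the origin, a box cabin 26 long (x), 22 wide (y), flat roof 46 above the keel, a 6 mm funnel on top. About 30 g, thin-walled. Origin: centre of the flat underside. Three to five lie upright on the build plate; the absent ones read None
- boat3: printed toy boat, blue with a white roof: hull 60 long (own x, round bow at +x), 31 wide, 20 high; on it, centred over the origin, a box cabin 26 long (x), 22 wide (y), flat roof 46 above the keel, a 6 mm funnel on top. About 30 g, thin-walled. Origin: centre of the flat underside. Three to five lie upright on the build plate; the absent ones read None
- boat4: printed toy boat, yellow with a white roof: hull 60 long (own x, round bow at +x), 31 wide, 20 high; on it, centred over the origin, a box cabin 26 long (x), 22 wide (y), flat roof 46 above the keel, a 6 mm funnel on top. About 30 g, thin-walled. Origin: centre of the flat underside. Three to five lie upright on the build plate; the absent ones read None
- boat5: printed toy boat, red with a white roof: hull 60 long (own x, round bow at +x), 31 wide, 20 high; on it, centred over the origin, a box cabin 26 long (x), 22 wide (y), flat roof 46 above the keel, a 6 mm funnel on top. About 30 g, thin-walled. Origin: centre of the flat underside. Three to five lie upright on the build plate; the absent ones read None
- plate: olive steel build plate lying on the bench, 190 x 190 x 4 mm, fixed; origin: centre of its underside
- chute: white slippery chute 220 long (own x), 50 wide, floor 4 thick, 42 wide inside, walls up to z = 24 mm, closed at -x, open end at +x; 200 g. Orange fin to lift it by on the +y wall: x -25 to 25, y 21 to 33, up to z = 100. Holds three boats end to end, lengthwise; they slide if it is tilted more than 13 to 18 degrees, so keep it level until it is over the mouth. Origin: centre of the underside
- chute_lip (a point): middle of the floor's upper edge at the chute's open end, at (110, 0, 4) mm in the chute's frame
- chute_grip (a point): point on the chute's fin to grip, across its 12 mm thickness (chute y); at (0, 27, 82) mm in the chute's frame; above the roofs of boats in the chute (50 mm)
- mat: thin black mat, fixed, 250 (own x) x 120 x 3 mm, where the chute lies; origin: centre of its underside
- tumbler: fixed grey hollow box: x -100 to 90, y -80 to 180, deck at z = 150 mm, slippery sloping floor inside. Mouth in the deck: x -45 to 45, y -37 to 37, with metal guards: far wall at x 45 to 50, 55 high; side walls outside y = -37 and 37 from x = -30 to 45, 35 high. The -x side is open: the chute comes in there, pointing along +x. Origin: on the bench under the mouth's centre
- mouth (a point): centre of the tumbler's mouth at deck height; axes as the tumbler's
- gate (a joint): travel of the yellow gate, a 5 mm plate lying on the deck over the mouth: 0 shut, 0.085 m fully open; it slides along the tumbler's +y (under the side guard), needs 2 to 4 N and stays where it is left
- gate_knob (a point): top centre of the gate's black knob, an upright block 30 (tumbler x) x 14 (tumbler y), 35 mm tall above the plate; it stands outside the +y guard, 75 mm along the tumbler's y from the mouth's centre when shut, and moves with the gate
- scraper: scraper with a long handle lying on the bench; leave it
- cleaner: white bottle with red cap, 64 wide, 170 high; leave it
- vase: grey printed cup, 70 wide, 90 high; leave it
- gluestick: white glue stick, 26 wide, 100 high, standing; leave it
There are look-alikes about, which are no part of the job. Several things look just like the boat3: the one meant starts nearest to the robot's base.

How it is judged:
On the way, in this order (a step that is already met when the one before it is completed fails the run):
1. the gate is fully open (value of joint gate above 0.075 m), for 0.2 s.
2. the chute is lifted with at least one boat lying in it (((x of boat1 in the frame of chute between -0.1 and 0.1 m and y of boat1 in the frame of chute between -0.02 and 0.02 m and z of boat1 in the frame of chute between 0 and 0.02 m and height (world z) of chute above 0.06 m) or (x of boat2 in the frame of chute between -0.1 and 0.1 m and y of boat2 in the frame of chute between -0.02 and 0.02 m and z of boat2 in the frame of chute between 0 and 0.02 m and height (world z) of chute above 0.06 m) or (x of boat3 in the frame of chute between -0.1 and 0.1 m and y of boat3 in the frame of chute between -0.02 and 0.02 m and z of boat3 in the frame of chute between 0 and 0.02 m and height (world z) of chute above 0.06 m) or (x of boat4 in the frame of chute between -0.1 and 0.1 m and y of boat4 in the frame of chute between -0.02 and 0.02 m and z of boat4 in the frame of chute between 0 and 0.02 m and height (world z) of chute above 0.06 m) or (x of boat5 in the frame of chute between -0.1 and 0.1 m and y of boat5 in the frame of chute between -0.02 and 0.02 m and z of boat5 in the frame of chute between 0 and 0.02 m and height (world z) of chute above 0.06 m))), for 0.2 s.
3. the chute's lip is at the mouth and the chute is tipped (horizontal distance between chute_lip and mouth below 0.07 m and angle between chute's own z axis and vertical above 0.2 rad), for 0.1 s.
4. all the boats are inside the tumbler (x of boat1 in the frame of tumbler between -0.1 and 0.09 m and y of boat1 in the frame of tumbler between -0.08 and 0.18 m and z of boat1 in the frame of tumbler between 0 and 0.125 m and x of boat2 in the frame of tumbler between -0.1 and 0.09 m and y of boat2 in the frame of tumbler between -0.08 and 0.18 m and z of boat2 in the frame of tumbler between 0 and 0.125 m and x of boat3 in the frame of tumbler between -0.1 and 0.09 m and y of boat3 in the frame of tumbler between -0.08 and 0.18 m and z of boat3 in the frame of tumbler between 0 and 0.125 m and x of boat4 in the frame of tumbler between -0.1 and 0.09 m and y of boat4 in the frame of tumbler between -0.08 and 0.18 m and z of boat4 in the frame of tumbler between 0 and 0.125 m and x of boat5 in the frame of tumbler between -0.1 and 0.09 m and y of boat5 in the frame of tumbler between -0.08 and 0.18 m and z of boat5 in the frame of tumbler between 0 and 0.125 m), for 0.2 s.
5. the chute is back on its mat and the gate is shut (horizontal distance between chute and mat below 0.05 m and height (world z) of chute below 0.012 m and angle between chute's own z axis and vertical below 0.08 rad and linear speed of chute below 0.02 m/s and value of joint gate below 0.006 m), for 0.2 s.
At the end, for the whole second after the job is handed in: every boat present is inside the tumbler below its deck, the gate is shut (within 6 mm of 0), and the chute lies flat (within 0.08 rad) and still on its mat, its centre within 50 mm of the mat's (all of step 4 and all of step 5); the robot touches nothing.
It fails at once if a boat is gripped with more than 20 N (40 N, both fingers' contacts added up) (contact force between the fingers and boat1 above 40 N or contact force between the fingers and boat2 above 40 N or contact force between the fingers and boat3 above 40 N or contact force between the fingers and boat4 above 40 N or contact force between the fingers and boat5 above 40 N).
It fails at once if a boat touched by the gripper in the tumbler's mouth (within 45 mm of its centre) ((contact force between the fingers and boat1 above 0.5 N and horizontal distance between boat1 and mouth below 0.045 m) or (contact force between the fingers and boat2 above 0.5 N and horizontal distance between boat2 and mouth below 0.045 m) or (contact force between the fingers and boat3 above 0.5 N and horizontal distance between boat3 and mouth below 0.045 m) or (contact force between the fingers and boat4 above 0.5 N and horizontal distance between boat4 and mouth below 0.045 m) or (contact force between the fingers and boat5 above 0.5 N and horizontal distance between boat5 and mouth below 0.045 m)).
It fails at once if one of the other things on the bench is moved more than 30 mm (distance of any of scraper, cleaner, vase, gluestick from where it was at the start of the episode above 0.03 m).
Of boat1, boat2, boat3, boat4, boat5 only 3 to 5 are there at a start; the rules pass over those that are not, and their reading is None.
At some moment in a run one of boat1, boat2, boat3, boat4, boat5, chute may be knocked a few centimetres aside while the robot is not near it.
It also fails if it takes over 210 s, if anything falls off the work surface, if the arm or the gripper's body presses on something with over 40 N, if the wrist force passes 120 N, or if a joint passes its speed limit or range.

## Working session

There is one attempt and no reset: what is moved stays moved. The work goes in short steps, Python scripts to look and compute and a tool call to move; the robot and the scene stay as the last step left them, time stands still between calls to the robot, and variables do not carry over. Pictures are saved under pics/ and viewed, at most 14 in all, crops included, and the job is handed in when it is done.

Besides the shell and the picture viewer there is one more tool, called after ">>>" as a command line: name --argument value ..., lists and objects as JSON in quotes. step_arm: Moves the arm, as the interface text tells. Scaled input: -1 to 1 covers 0.5 m each way for a shift and pi/4 rad each way for a turn. Its arguments: {"type":"object","properties":{"targets":{"type":"string"}},"required":["targets"]}

```bash
ls; mkdir -p pics; cat > h.py <<'E'
import numpy as np, cv2
from workcell import bot
def K(n):
    i=bot.camera_info(n); f=210/np.tan(np.radians(i['vertical_fov'])/2)
    return np.array([[f,0,i['cx']],[0,f,i['cy']],[0,0,1.]]),np.array(i['D'],float),np.array(i['pose'])
def ray(n,uv,k=None):
    M,D,P=k or K(n)
    p=cv2.undistortPoints(np.array(uv,float).reshape(-1,1,2),M,D).reshape(-1,2)
    d=np.c_[p[:,0],-p[:,1],-np.ones(len(p))]@P[:3,:3].T
    return P[:3,3],d
def onz(n,uv,z,k=None):
    o,d=ray(n,uv,k); return o+d*((z-o[2])/d[:,2])[:,None]
def proj(n,X,k=None):
    M,D,P=k or K(n)
    c=(np.atleast_2d(X)-P[:3,3])@P[:3,:3]; c=c*[1,-1,-1]
    return cv2.projectPoints(c,np.zeros(3),np.zeros(3),M,D)[0].reshape(-1,2)
def tri(n1,uv1,n2,uv2):
    o1,d1=ray(n1,[uv1]);o2,d2=ray(n2,[uv2]);d1=d1[0];d2=d2[0]
    s=np.linalg.lstsq(np.c_[d1,-d2],o2-o1,rcond=None)[0]
    a=o1+s[0]*d1;b=o2+s[1]*d2
    return (a+b)/2,np.linalg.norm(a-b)
def snap(n,f):
    k=K(n); im=bot.camera(n)[:,:,::-1].copy(); cv2.imwrite('pics/%s.png'%f,im); return im,k
E
python3 - <<'E'
from h import *
for n in('scene','top'):
    snap(n,n+'0'); print(n,K(n))
o=bot.get_obs(); print({k:np.round(v,3) for k,v in o.items()})
E
```

```text
pics
scene (array([[397.6613351 ,   0.        , 274.63679237],
       [  0.        , 397.6613351 , 209.49032096],
       [  0.        ,   0.        ,   1.        ]]), array([-0.02071711,  0.        ,  0.        ,  0.        ,  0.        ]), array([[ 0.80841279, -0.4826342 ,  0.33694657,  0.95577304],
       [ 0.58856074,  0.67063606, -0.45149035, -0.57091311],
       [-0.00806384,  0.56330409,  0.82621031,  0.98971289],
       [ 0.        ,  0.        ,  0.        ,  1.        ]]))
top (array([[458.19864578,   0.        , 279.74767239],
       [  0.        , 458.19864578, 207.96592491],
       [  0.        ,   0.        ,   1.        ]]), array([-0.11164814,  0.        ,  0.        ,  0.        ,  0.        ]), array([[ 2.26147333e-02,  9.92312320e-01, -1.21675114e-01,
         4.70713915e-01],
       [-9.99744188e-01,  2.24023656e-02, -3.11324757e-03,
        -1.04431991e-01],
       [-3.63503514e-04,  1.21714394e-01,  9.92565098e-01,
         1.28974643e+00],
       [ 0.00000000e+00,  0.00000000e+00,  0.00000000e+00,
         1.00000000e+00]]))
{'clock': np.float64(0.1), 'joint_pos': array([-1.25 ,  0.241,  0.004,  1.335, -0.   ,  1.571]), 'joint_vel': array([ 0.   , -0.   ,  0.003,  0.   , -0.001,  0.001]), 'tau': array([ 0.0000e+00, -3.7314e+01,  2.5301e+01,  1.1000e-02,  0.0000e+00,
       -0.0000e+00]), 'eef_pos': array([ 0.157, -0.474,  0.231]), 'tool_rot': array([ 0.987,  0.16 , -0.   , -0.001]), 'ft_force': array([-0.856, -0.435,  0.263]), 'ft_torque': array([-0.005, -0.014, -0.012]), 'grasp_force': np.float64(0.0), 'grip_width': np.float64(0.085)}
```

View pics/scene0.png

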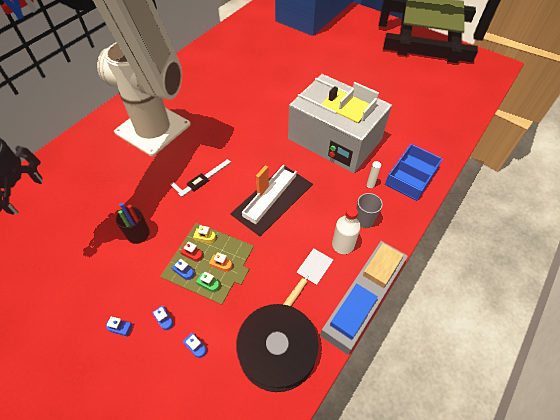

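View pics/top0.png

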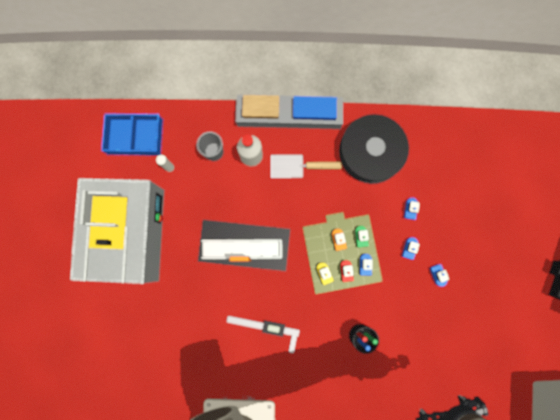

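The top view shows five boats on the plate: yellow (325,273), red (347,270), blue (367,264), orange (340,238) and green (363,236). The chute is at (242,249), with its fin on the near side and its open end to the left. The tumbler's mouth is at about (108,220), with the knob at (104,242).

Candidates for boat3: blue (367,264), (412,209), (412,248), (441,275).

```bash
python3 - <<'E'
from h import *
im=cv2.imread('pics/top0.png'); n='top'
for uv in [(367,264),(412,209),(412,248),(441,275)]:
    p=onz(n,[uv],.05)[0]; print('blue',uv,p.round(3),np.hypot(*p[:2]).round(3))
for nm,uv,z in [('yel',(325,271),.05),('red',(347,268),.05),('ora',(340,236),.05),('gre',(363,234),.05),('chuteR',(282,249),.027),('chuteL',(203,249),.027),('fin',(237,258),.1),('knob',(104,242),.19),
 ('tumTR',(150,180),.15),('tumBR',(147,282),.15),('tumTL',(79,179),.15),('tumBL',(71,281),.15),('matTL',(202,222),.003),('matTR',(289,229),.003),('matBR',(287,270),.003),('matBL',(199,262),.003),('glue',(161,159),.1),('vase',(210,146),.09)]:
    print(nm,onz(n,[uv],z)[0].round(3))
c=cv2.hconcat([cv2.resize(im[205:300,300:460],(800,475),interpolation=cv2.INTER_CUBIC)]); cv2.imwrite('pics/c1.png',c)
E
```

```text
blue (367, 264) [ 0.476 -0.34   0.05 ] 0.584
blue (412, 209) [ 0.628 -0.464  0.05 ] 0.781
blue (412, 248) [ 0.521 -0.463  0.05 ] 0.697
blue (441, 275) [ 0.449 -0.544  0.05 ] 0.705
yel [ 0.455 -0.226  0.05 ]
red [ 0.464 -0.285  0.05 ]
ora [ 0.55  -0.266  0.05 ]
gre [ 0.557 -0.328  0.05 ]
chuteR [ 0.512 -0.109  0.027]
chuteL [0.507 0.109 0.027]
fin [0.484 0.007 0.1  ]
knob [0.512 0.326 0.19 ]
tumTR [0.675 0.232 0.15 ]
tumBR [0.417 0.225 0.15 ]
tumTL [0.674 0.42  0.15 ]
tumBL [0.413 0.422 0.15 ]
matTL [0.584 0.119 0.003]
matTR [ 0.569 -0.128  0.003]
matBR [ 0.455 -0.125  0.003]
matBL [0.471 0.122 0.003]
glue [0.741 0.22  0.1  ]
vase [0.782 0.091 0.09 ]
```

View pics/c1.png

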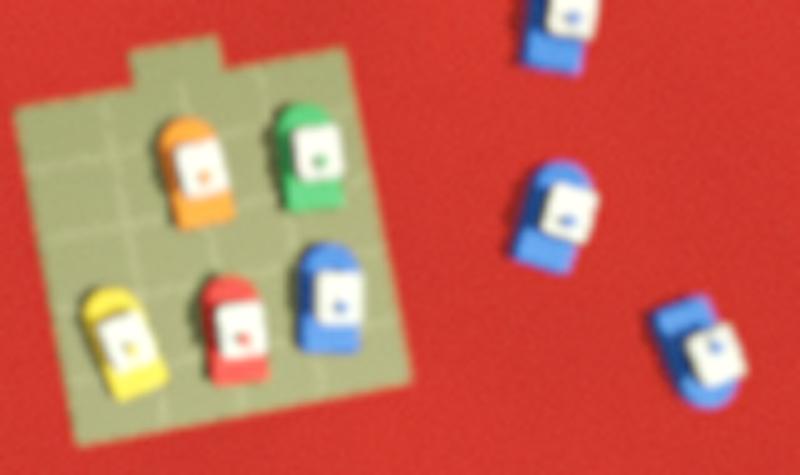

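The crop shows the plate's blue boat, boat3, at crop (330,300). The other three blue ones lie off the plate. At 0.584 m from the base it is the nearest, so I choose it. First I'll go to the gate.

>>> step_arm --targets "1 0.54 0.6 0.24 0 0 1;1 0.54 0.6 0.24 0 0 1;1 0.54 0.6 0.24 0 0 1;1 0.54 0.6 0.24 0 0 1;1 0.54 0.6 0.24 0 0 1;1 0.54 0.6 0.24 0 0 1;1 0.54 0.6 0.24 0 0 1;1 0.54 0.6 0.24 0 0 1;1 0.54 0.6 0.24 0 0 1;1 0.54 0.6 0.24 0 0 1"

```text
clock: 0.93
eef_pos: [0.4255, -0.1758, 0.3504]
tool_rot: [0.851, 0.525, -0.0, -0.0]
ft_force: [1.6, -1.2, -0.7]
grip_width: 0.0856
grasp_force: 0.0
```

>>> step_arm --targets "0 0.1 0.7 0 0 0 1;0 0.1 0.7 0 0 0 1;0 0.1 0.7 0 0 0 1;0 0.1 0.7 0 0 0 1;0 0.1 0.7 0 0 0 1;0 0.1 0.7 0 0 0 1;0 0.1 0.7 0 0 0 1;0 0.1 0.7 0 0 0 1;0 0.1 0.7 0 0 0 1;0 0.1 0.7 0 0 0 1"

```text
clock: 1.77
eef_pos: [0.4748, 0.1765, 0.3486]
tool_rot: [0.583, 0.813, -0.0, -0.001]
ft_force: [0.3, -0.3, -0.5]
grip_width: 0.0426
grasp_force: 0.0
```

>>> step_arm --targets "0 0 0.2 0 0 0 1;0 0 0.2 0 0 0 1;0 0 0.2 0 0 0 1;0 0 0.2 0 0 0 1;0 0 0.2 0 0 0 1;0 0 0.2 0 0 0 1;0 0 0.2 0 0 0 1;0 0 0.2 0 0 0 1"

```text
clock: 2.43
eef_pos: [0.4748, 0.2714, 0.3497]
tool_rot: [0.23, 0.973, -0.001, -0.0]
ft_force: [0.4, 0.3, -0.2]
grip_width: 0.0429
grasp_force: 0.0
```

>>> step_arm --targets "0 0 0 0 0 0 0.59;0 0 0 0 0 0 0.59;0 0 0 0 0 0 0.59;0 0 0 0 0 0 0.59;0 0 0 0 0 0 0.59;0 0 0 0 0 0 0.59"

```text
clock: 2.93
eef_pos: [0.4749, 0.2717, 0.3499]
tool_rot: [0.003, 1.0, -0.0, -0.0]
ft_force: [0.3, 0.4, 0.8]
grip_width: 0.0428
grasp_force: 0.0
```

```bash
python3 - <<'E'
from h import *
snap('wrist','w1'); o=bot.get_obs(); print(o['eef_pos'],o['tool_rot'],o['joint_pos'],o['grip_width'])
E
```

```text
[0.4748973  0.2718467  0.34998103] [ 2.31934535e-03  9.99997296e-01 -1.33467131e-04 -1.06527209e-04] [ 5.19972045e-01  3.27517091e-01  4.27692141e-01  1.67128919e+00
 -1.25060253e-04  5.24610759e-01] 0.042681595208436215
```

View pics/w1.png

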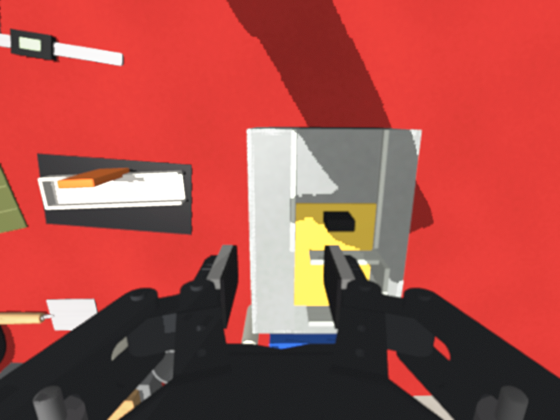

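The wrist view shows the tumbler with corners at (247,129), (421,130) and (253,333), and the knob at about (340,220). The chute is at (112,188), with its open end to the right.

```bash
python3 - <<'E'
from h import *
n='wrist'; k=K(n); im=cv2.imread('pics/w1.png'); print(k[2].round(3).tolist(),k[0][0,0])
m=(im.max(2)<50).astype(np.uint8); m[:205]=0;m[236:]=0;m[:,:315]=0;m[:,365:]=0
ys,xs=np.nonzero(m); print(xs.min(),xs.max(),ys.min(),ys.max())
for r in range(206,236,2): print(im[r,318:362:3].max(1))
for nm,uv,z in [('knobtopblob',(342,217),.19),('TL',(247,129),.15),('TR',(421,130),.15),('BL',(253,333),.15),('gateTL',(295,204),.155),('gateTR',(376,204),.155)]:
    print(nm,onz(n,[uv],z,k)[0].round(4))
print(proj(n,[[.52,.33,.19],[.513,.315,.19],[.513,.345,.19],[.527,.315,.19],[.527,.345,.19],[.513,.315,.155],[.513,.345,.155]],k).round(1))
E
```

```text
[[0.003, -0.963, -0.268, 0.406], [1.0, 0.003, 0.001, 0.273], [-0.001, -0.268, 0.963, 0.493], [0.0, 0.0, 0.0, 1.0]] 306.9322887550562
324 353 212 230
[191 192 192 192 191 192 192 192 192 193 192 192 192 191 192]
[191 192 192 192 193 192 193 193 192 193 192 191 192 191 191]
[192 191 167 163 165 164 164 165 164 164 174 193 192 191 191]
[191 189  63  37  43  43  42  43  43  43  85 188 192 191 191]
[191 189  42  23  25  23  23  23  23  20  25 147 192 191 191]
[191 190  39  23  23  24  23  25  22  25  23  82 188 191 191]
[191 189  33  23  25  24  24  22  23  22  23  25 147 192 191]
[190 189  36  23  28  27  29  28  27  27  27  27  94 192 191]
[195 189  75  25  30  30  29  30  29  31  29  29  72 193 191]
[252 249 153  24  29  29  28  27  30  30  29  30  77 193 190]
[255 255 231  22  26  29  28  30  29  28  29  30  83 192 190]
[255 255 255  83  26  27  28  28  27  28  27  28  92 191 189]
[255 255 255 181  48  50  51  52  53  52  51  51 119 191 190]
[255 255 255 248 160 156 157 157 158 158 158 158 178 190 190]
[255 255 255 255 235 189 191 191 191 192 191 191 190 189 190]
knobtopblob [0.5018 0.3359 0.19  ]
TL [0.4141 0.2362 0.15  ]
TR [0.4153 0.4257 0.15  ]
BL [0.6742 0.2356 0.15  ]
gateTL [0.4972 0.2888 0.155 ]
gateTR [0.4975 0.3814 0.155 ]
[[335.5 233.6]
 [321.4 227.3]
 [350.1 227.2]
 [321.  239.8]
 [349.4 239.7]
 [317.6 217.2]
 [343.5 217.1]]
```

>>> step_arm --targets "0.3 0.074 0.13 0 0 0 0;0.3 0.074 0.13 0 0 0 0;0.3 0.074 0.13 0 0 0 0;0.3 0.074 0.13 -0.2 0 0 0;0.3 0.074 0.13 -0.3 0 0 0;0.3 0.074 0.13 -0.364 0 0 0;0.3 0.074 0.13 -0.364 0 0 0;0.3 0.074 0.13 -0.364 0 0 0;0.3 0.074 0.13 -0.364 0 0 0"

```text
clock: 3.73
eef_pos: [0.5084, 0.3348, 0.162]
tool_rot: [0.002, 1.0, -0.003, -0.005]
ft_force: [-1.0, -0.0, -0.1]
grip_width: 0.0552
grasp_force: 0.0
```

>>> step_arm --targets "-0.24 0 0 0 0 0 0;-0.28 0 0 0 0 0 0;-0.29 0 0 0 0 0 0;-0.29 0 0 0 0 0 0;-0.29 0 0 0 0 0 0;-0.29 0 0 0 0 0 0"

```text
clock: 4.23
eef_pos: [0.5129, 0.335, 0.1702]
tool_rot: [0.002, 1.0, -0.002, 0.001]
ft_force: [0.4, -7.5, -1.5]
grip_width: 0.0301
grasp_force: 3.6
```

>>> step_arm --targets "-0.31 0 0 0 0 0 0;-0.31 0 0 0 0 0 0;-0.31 0 0 0 0 0 0;-0.31 0 0 0 0 0 0"

```text
clock: 4.57
eef_pos: [0.5129, 0.3348, 0.1703]
tool_rot: [0.002, 1.0, -0.002, 0.001]
ft_force: [-0.6, -7.8, -1.9]
grip_width: 0.0298
grasp_force: 12.3
```

>>> step_arm --targets "-0.33 0 0 0 0 0 0;-0.33 0 0 0 0 0 0;-0.33 0 0 0 0 0 0;-0.33 0 0 0 0 0 0"

```text
clock: 4.9
eef_pos: [0.5129, 0.3348, 0.1704]
tool_rot: [0.002, 1.0, -0.002, 0.001]
ft_force: [-1.6, -8.7, -0.7]
grip_width: 0.029
grasp_force: 31.5
```

>>> step_arm --targets "-0.36 0 0 0 0 0 0;-0.36 0 0 0 0 0 0;-0.36 0 0 0 0 0 0;-0.36 0 0 0 0 0 0"

```text
clock: 5.23
eef_pos: [0.5129, 0.3348, 0.1705]
tool_rot: [0.002, 1.0, -0.002, 0.001]
ft_force: [-0.2, -8.5, -0.9]
grip_width: 0.0285
grasp_force: 59.2
```

>>> step_arm --targets "-0.36 -0.03 0 0 0 0 0;-0.36 -0.06 0 0 0 0 0;-0.36 -0.09 0 0 0 0 0;-0.36 -0.12 0 0 0 0 0;-0.36 -0.14 0 0 0 0 0;-0.36 -0.15 0 0 0 0 0;-0.36 -0.158 0 0 0 0 0;-0.36 -0.158 0 0 0 0 0;-0.36 -0.158 0 0 0 0 0"

```text
clock: 5.98
eef_pos: [0.4359, 0.3354, 0.1705]
tool_rot: [0.002, 1.0, -0.001, 0.004]
ft_force: [5.8, -7.0, -4.0]
grip_width: 0.0284
grasp_force: 60.6
```

>>> step_arm --targets "0 0 0 0 0 0 0;0.3 0 0 0 0 0 0;0.3 0 0 0 0 0 0;0.3 0 0 0.1 0 0 0;0.3 0 0 0.2 0 0 0;0.3 0 -0.1 0.3 0 0 0;0.3 0 -0.2 0.3 0 0 0;0.3 0 -0.2 0.3 0 0 0;0.3 0 -0.2 0.3 0 0 0;0.3 0 -0.2 0.3 0 0 0"

```text
clock: 6.82
eef_pos: [0.4337, 0.2367, 0.3211]
tool_rot: [0.002, 1.0, 0.002, 0.003]
ft_force: [0.2, 1.2, -0.2]
grip_width: 0.056
grasp_force: 0.0
```

```bash
python3 - <<'E'
from h import *
im,_=snap('wrist','w2'); im2,_=snap('top','t2'); o=bot.get_obs(); print(o['eef_pos'])
cv2.imwrite('pics/c2.png',cv2.hconcat([cv2.resize(im,(400,300)),cv2.resize(im2[130:310,60:300],(400,300))]))
E
```

```text
[0.43296357 0.23786623 0.31854358]
```

View pics/c2.png

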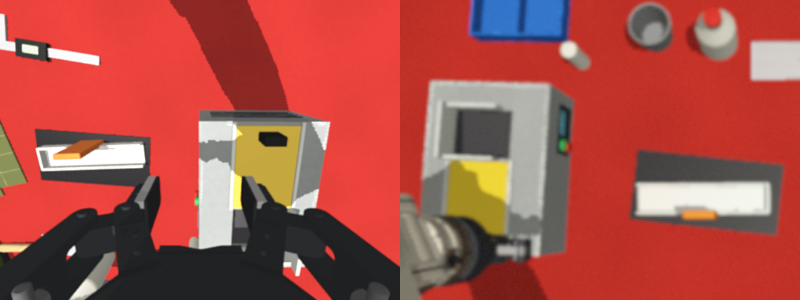

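The gate is open: the mouth is dark at (480,130), and the gate and knob have moved toward the robot. Next I'll go over the plate.

>>> step_arm --targets "0.2 0.1 -0.7 0 0 0 0;0.2 0.1 -0.7 0 0 0 0;0.2 0.1 -0.7 0 0 0 0;0.2 0.1 -0.7 0 0 0 0;0.2 0.1 -0.7 0 0 0 0;0.2 0.1 -0.7 0 0 0 0;0.2 0.1 -0.7 0 0 0 0;0.2 0.1 -0.7 0 0 0 0;0.2 0.1 -0.7 0 0 0 0"

```text
clock: 7.67
eef_pos: [0.4835, -0.1155, 0.3166]
tool_rot: [0.001, 1.0, -0.0, -0.001]
ft_force: [-0.0, -0.8, -0.1]
grip_width: 0.0512
grasp_force: 0.0
```

>>> step_arm --targets "0.2 0.13 -0.33 -0.04 0 0 0;0.2 0.13 -0.33 -0.04 0 0 0;0.2 0.13 -0.33 -0.04 0 0 0;0.2 0.13 -0.33 -0.04 0 0 0;0.2 0.13 -0.33 -0.04 0 0 0;0.2 0.13 -0.33 -0.04 0 0 0;0.2 0.13 -0.33 -0.04 0 0 0;0.2 0.13 -0.33 -0.04 0 0 0"

```text
clock: 8.33
eef_pos: [0.5482, -0.276, 0.2974]
tool_rot: [-0.0, 1.0, 0.001, -0.001]
ft_force: [0.8, 0.2, 0.1]
grip_width: 0.0513
grasp_force: 0.0
```

```bash
cat > boats.py <<'E'
from h import *
# hue ranges of hulls; returns origin xy, angle of long axis (deg), from hull-top contour & roof centroid
H={'orange':(8,19),'yellow':(22,34),'green':(50,85),'blue':(100,125),'red':(0,4)}
def find(im,k,n='wrist',zbase=.004,cols=H,show=False,near=None):
    hsv=cv2.cvtColor(im,cv2.COLOR_BGR2HSV); out={}
    W=cv2.inRange(hsv,(0,0,150),(180,70,255))
    cc,lab,st,cen=cv2.connectedComponentsWithStats(W)
    for i in range(1,cc):
        a=st[i,4]
        if not 80<a<3000: continue
        p=onz(n,[cen[i]],zbase+.046,k)[0]
        ct=cv2.findContours((lab==i).astype(np.uint8),0,2)[0][0]
        # roof corner-based rect in world
        w=onz(n,cv2.convexHull(ct).reshape(-1,2),zbase+.046,k)[:,:2]
        r=cv2.minAreaRect((w*1000).astype(np.float32)); s=r[1]
        if not(15<min(s)<32 and 18<max(s)<36): continue
        # hull colour near
        m=cv2.dilate((lab==i).astype(np.uint8),np.ones((5,5)))-(lab==i)
        hh=hsv[m>0]; hh=hh[hh[:,1]>90]
        ang=r[2]+(90 if s[1]>s[0] else 0)
        print(cen[i].round(1),'roof',p[:2].round(4),'rectc',(np.array(r[0])/1000).round(4),np.array(s).round(1),'ang',round((ang+90)%180-90,1),'hue',np.median(hh[:,0]) if len(hh) else None)
E
python3 - <<'E'
from boats import *
im,k=snap('wrist','w3'); o=bot.get_obs(); print(o['eef_pos'],o['tool_rot'].round(3)); find(im,k)
E
```

```text
[ 0.54812254 -0.27585153  0.29808301] [-0.001  1.     0.    -0.   ]
[57.5 94. ] roof [ 0.4464 -0.5462] rectc [ 0.4468 -0.5462] [28.7 25.1] ang 21.4 hue 106.0
[321.8  95.1] roof [ 0.4485 -0.2256] rectc [ 0.4486 -0.2257] [28.4 25.2] ang 23.2 hue 30.0
[270.5 101.8] roof [ 0.4564 -0.2873] rectc [ 0.4563 -0.2874] [28.2 24.2] ang 7.7 hue 3.0
[131.  157.1] roof [ 0.523  -0.4651] rectc [ 0.523  -0.4652] [24.6 28.9] ang -15.9 hue 107.0
[288.6 173. ] roof [ 0.5432 -0.2647] rectc [ 0.5431 -0.2647] [28.3 24. ] ang 14.0 hue 18.0
[239.3 180.4] roof [ 0.5529 -0.3282] rectc [ 0.5528 -0.3283] [29.3 25.6] ang 8.0 hue 67.0
[139.4 238.5] roof [ 0.6335 -0.4675] rectc [ 0.6334 -0.4675] [24.7 29.9] ang -11.2 hue 110.0
[226.5 338.1] roof [ 0.7936 -0.3557] rectc [ 0.7929 -0.3554] [26.4 29.2] ang -70.6 hue None
```

View pics/w3.png

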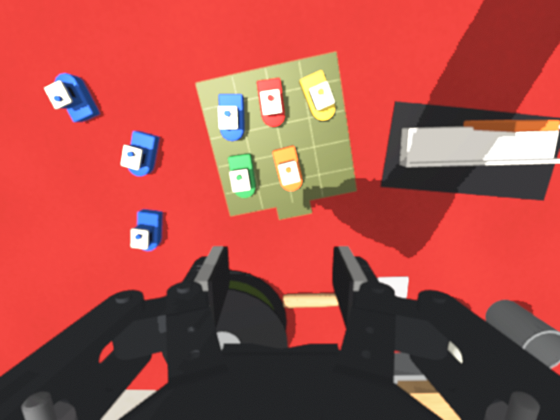

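The five boats on the plate are in clear view: blue (230,115), red (270,102), yellow (321,95), green (240,178) and orange (288,172). The chute is at the right. Next I'll measure the blue boat and the chute.

```bash
python3 - <<'E'
from boats import *
k=K('wrist'); im=cv2.imread('pics/w3.png'); hsv=cv2.cvtColor(im,cv2.COLOR_BGR2HSV)
W=cv2.inRange(hsv,(0,0,150),(180,70,255))[95:140,212:250]
n,l,s,c=cv2.connectedComponentsWithStats(W); print(s.tolist(),c.round(1).tolist())
W=(l==1+np.argmax(s[1:,4])).astype(np.uint8)
W2=cv2.morphologyEx(W,cv2.MORPH_OPEN,np.ones((5,5)))
ct=max(cv2.findContours(W2,0,2)[0],key=len)
w=onz('wrist',ct.reshape(-1,2)+[212,95],.05,k)[:,:2]*1000; print('blue',cv2.minAreaRect(w.astype(np.float32)))
im=cv2.imread('pics/t2.png'); kt=K('top'); hsv=cv2.cvtColor(im,cv2.COLOR_BGR2HSV)
W=cv2.inRange(hsv,(0,0,140),(180,70,255)); W[:225]=0;W[285:]=0;W[:,:190]=0;W[:,300:]=0
ct=max(cv2.findContours(W,0,2)[0],key=cv2.contourArea)
w=onz('top',cv2.convexHull(ct).reshape(-1,2),.027,kt)[:,:2]*1000; print('chute',cv2.minAreaRect(w.astype(np.float32)), cv2.boundingRect(ct))
W=cv2.inRange(hsv,(5,150,120),(20,255,255)); W[:225]=0;W[285:]=0;W[:,:190]=0;W[:,300:]=0
ct=max(cv2.findContours(W,0,2)[0],key=cv2.contourArea);b=cv2.boundingRect(ct);print('fin',b,[onz('top',[(u,b[1]+b[3]/2-.5)],.103,kt)[0].round(4).tolist() for u in(b[0],b[0]+b[2]-1)])
W=cv2.inRange(hsv,(0,0,0),(180,255,75)); W[:215]=0;W[280:]=0;W[:,:190]=0;W[:,300:]=0
ct=max(cv2.findContours(W,0,2)[0],key=cv2.contourArea)
w=onz('top',cv2.convexHull(ct).reshape(-1,2),.003,kt)[:,:2]*1000; print('mat',cv2.minAreaRect(w.astype(np.float32)))
E
```

```text
[[0, 0, 38, 45, 1144], [0, 0, 3, 8, 15], [0, 0, 27, 45, 545], [31, 0, 1, 1, 1], [35, 3, 3, 3, 5]] [[20.9, 21.9], [0.7, 2.9], [13.7, 23.0], [31.0, 0.0], [36.4, 4.0]]
blue ((475.13140869140625, -340.9626159667969), (24.70755958557129, 27.964818954467773), 88.09719848632812)
chute ((509.36328125, 2.6166610717773438), (55.017784118652344, 223.8358917236328), 1.3666824102401733) (201, 239, 82, 21)
fin (229, 257, 22, 5) [[0.4805, 0.0273, 0.103], [0.4819, -0.027, 0.103]]
mat ((565.385009765625, 49.730838775634766), (45.277320861816406, 135.5190887451172), 1.403047800064087)
```

>>> step_arm --targets "0.08 -0.01 0.022 -0.2 0 0 -1;0.08 -0.01 0.022 -0.2 0 0 -1;0.08 -0.01 0.022 -0.2 0 0 -1;0.08 -0.01 0.022 -0.2 0 0 -1;0.08 -0.01 0.022 -0.2 0 0 -1;0.08 -0.01 0.022 -0.2 0 0 -1;0.08 -0.01 0.022 -0.2 0 0 -1"

```text
clock: 8.97
eef_pos: [0.543, -0.2647, 0.1991]
tool_rot: [0.384, 0.923, 0.0, 0.001]
ft_force: [1.1, -0.2, -0.3]
grip_width: 0.0459
grasp_force: 0.0
```

>>> step_arm --targets "0.08 0 0 -0.2 0 0 -0.69;0.08 0 0 -0.2 0 0 -0.69;0.08 0 0 -0.2 0 0 -0.69;0.08 0 0 -0.2 0 0 -0.69;0.08 0 0 -0.2 0 0 -0.69;0.08 0 0 -0.2 0 0 -0.69;0.08 0 0 -0.2 0 0 -0.69"

```text
clock: 9.55
eef_pos: [0.5434, -0.2654, 0.0991]
tool_rot: [0.615, 0.788, 0.0, 0.001]
ft_force: [-0.1, -0.6, 0.6]
grip_width: 0.046
grasp_force: 0.0
```

```bash
python3 - <<'E'
from boats import *
im,k=snap('wrist','w4'); o=bot.get_obs(); print(o['eef_pos'],o['tool_rot'].round(3)); find(im,k)
print(proj('wrist',[o['eef_pos']*[1,1,0]+[0,0,.05]],k))
E
```

```text
[ 0.54342033 -0.26572847  0.09919052] [0.615 0.788 0.    0.001]
[149.3 132.7] roof [ 0.4498 -0.2254] rectc [ 0.4492 -0.2259] [27.9 23.1] ang 23.2 hue 30.0
[208.  161.3] roof [ 0.488  -0.2338] rectc [ 0.4918 -0.234 ] [29.  27.3] ang 38.9 hue 26.0
[148.1 228. ] roof [ 0.4573 -0.287 ] rectc [ 0.4565 -0.2875] [28.3 24.5] ang 8.2 hue 2.0
[282.6 227.1] roof [ 0.5439 -0.2645] rectc [ 0.5432 -0.2648] [27.5 23.8] ang 14.1 hue 14.0
[274.  310.1] roof [ 0.5535 -0.3273] rectc [ 0.5531 -0.3279] [28.  24.3] ang 7.0 hue 20.0
[[281.50908938 228.60353899]]
```

View pics/w4.png

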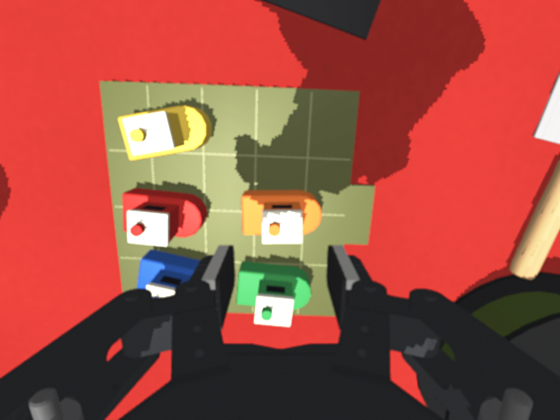

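The orange roof is at (283,227), almost under the TCP projection (282,229). Now I'll lower and grip lightly.

>>> step_arm --targets "0.08 0 0 -0.07 0 0 0;0.08 0 0 -0.136 0 0 0;0.08 0 0 -0.136 0 0 0;0.08 0 0 -0.136 0 0 0;-0.2 0 0 -0.136 0 0 0;-0.32 0 0 -0.136 0 0 0;-0.36 0 0 -0.136 0 0 0;-0.38 0 0 -0.136 0 0 0;-0.38 0 0 -0.136 0 0 0;-0.38 0 0 -0.136 0 0 0"

```text
clock: 10.43
eef_pos: [0.5433, -0.2668, 0.0308]
tool_rot: [0.616, 0.787, 0.0, 0.001]
ft_force: [0.3, 0.5, 0.7]
grip_width: 0.0267
grasp_force: 0.1
```

>>> step_arm --targets "-0.39 0 0 0 0 0 0;-0.395 0 0 0 0 0 0;-0.395 0 0 0 0 0 0;-0.395 0 0 0 0 0 0"

```text
clock: 10.77
eef_pos: [0.543, -0.2667, 0.0304]
tool_rot: [0.617, 0.787, 0.0, 0.0]
ft_force: [-0.7, -0.4, 2.7]
grip_width: 0.0256
grasp_force: 4.2
```

>>> step_arm --targets "-0.402 0 0 0 0 0 0;-0.402 0 0 0 0 0 0;-0.402 0 0 0.04 0 0 0;-0.402 0 0 0.12 0 0 0;-0.402 0 0 0.2 0 0 0;-0.402 0 0 0.24 0 0 0.15;-0.402 -0.01 0.05 0.26 0 0 0.3;-0.402 -0.02 0.1 0.26 0 0 0.45;-0.402 -0.03 0.15 0.26 0 0 0.6;-0.402 -0.03 0.2 0.26 0 0 0.75"

```text
clock: 11.6
eef_pos: [0.5265, -0.1658, 0.1598]
tool_rot: [0.359, 0.933, -0.0, -0.001]
ft_force: [0.8, 0.4, -0.5]
grip_width: 0.0258
grasp_force: 11.0
```

>>> step_arm --targets "-0.402 -0.005 0.05 0 0 0 0.1;-0.402 -0.01 0.1 0 0 0 0.25;-0.402 -0.02 0.16 0 0 0 0.4;-0.402 -0.03 0.22 0 0 0 0.55;-0.402 -0.038 0.28 0 0 0 0.7;-0.402 -0.038 0.32 0 0 0 0.85;-0.402 -0.038 0.338 0 0 0 0.97;-0.402 -0.038 0.338 0 0 0 0.97;-0.402 -0.038 0.338 0 0 0 0.97;-0.402 -0.038 0.338 0 0 0 0.97"

```text
clock: 12.43
eef_pos: [0.5087, 0.0018, 0.1597]
tool_rot: [-0.01, 1.0, -0.0, -0.0]
ft_force: [-0.3, -0.3, -0.4]
grip_width: 0.0259
grasp_force: 11.0
```

```bash
cat > chute.py <<'E'
from h import *
def chute(im=None,kt=None,n='top',box=(225,285,180,305)):
    if im is None: im,kt=snap('top','t%d'%int(bot.get_obs()['clock']*10))
    hsv=cv2.cvtColor(im,cv2.COLOR_BGR2HSV)
    m=np.zeros(im.shape[:2],np.uint8); m[box[0]:box[1],box[2]:box[3]]=255
    W=cv2.inRange(hsv,(0,0,140),(180,70,255))&m
    ct=max(cv2.findContours(W,0,2)[0],key=cv2.contourArea)
    w=onz(n,cv2.convexHull(ct).reshape(-1,2),.027,kt)[:,:2]*1000
    print('chute',cv2.minAreaRect(w.astype(np.float32)))
    W=cv2.inRange(hsv,(5,150,120),(20,255,255))&m
    for ct in cv2.findContours(W,0,2)[0]:
        if cv2.contourArea(ct)>25: print('orange',cv2.minAreaRect((onz(n,ct.reshape(-1,2),.103,kt)[:,:2]*1000).astype(np.float32)))
E
python3 - <<'E'
from boats import *
im,k=snap('wrist','w5'); o=bot.get_obs(); print(o['eef_pos'],o['tool_rot'].round(3),o['grasp_force'])
E
```

```text
[0.50873992 0.0015305  0.15978763] [-0.01  1.   -0.   -0.  ] 11.003141552209854
```

View pics/w5.png

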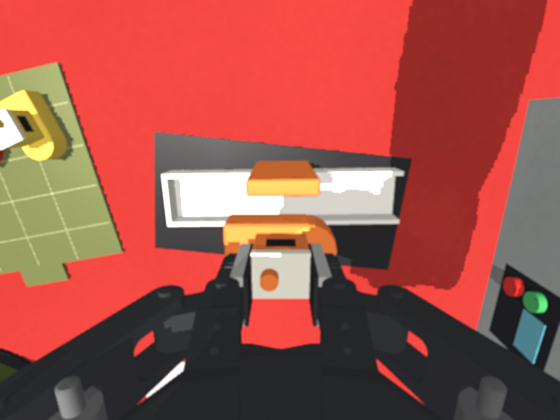

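The gripper holds the orange boat level, bow to the right. The chute's wall corners are at (163,174), (167,227), (400,222) and (404,172).

```bash
python3 - <<'E'
from h import *
k=K('wrist'); im=cv2.imread('pics/w5.png'); hsv=cv2.cvtColor(im,cv2.COLOR_BGR2HSV)
print(onz('wrist',[(163,174),(167,227),(400,222),(404,172)],.027,k).round(4))
W=cv2.inRange(hsv,(0,0,110),(180,80,255)); 
for u in (185,205,225,350,370,390):
    c=np.nonzero(W[150:240,u])[0]+150; print(u,c.min(),c.max(),onz('wrist',[(u,c.max())],.027,k)[0].round(4),onz('wrist',[(u,c.min())],.027,k)[0].round(4))
o=bot.get_obs(); print(proj('wrist',[o['eef_pos']*[1,1,0]+[0,0,.007]],k))
E
```

```text
[[ 0.4882 -0.1052  0.027 ]
 [ 0.5391 -0.1055  0.027 ]
 [ 0.5294  0.1159  0.027 ]
 [ 0.4817  0.1135  0.027 ]]
185 152 227 [ 0.5388 -0.0882  0.027 ] [ 0.468  -0.0839  0.027 ]
205 150 227 [ 0.5383 -0.0691  0.027 ] [ 0.4659 -0.0659  0.027 ]
225 150 222 [ 0.5329 -0.0499  0.027 ] [ 0.4655 -0.0481  0.027 ]
350 167 224 [0.5324 0.0685 0.027 ] [0.4783 0.064  0.027 ]
370 167 224 [0.532  0.0875 0.027 ] [0.4779 0.0821 0.027 ]
390 167 224 [0.5316 0.1066 0.027 ] [0.4775 0.1002 0.027 ]
[[279.96124829 193.42242441]]
```

>>> step_arm --targets "-0.402 0.002 0.003 -0.05 0 0 0.02;-0.402 0.002 0.003 -0.1 0 0 0.02;-0.402 0.002 0.003 -0.16 0 0 0.02;-0.402 0.002 0.003 -0.2 0 0 0.02;-0.402 0.002 0.003 -0.23 0 0 0.02;-0.402 0.002 0.003 -0.251 0 0 0.02;-0.402 0.002 0.003 -0.251 0 0 0.02;-0.402 0.002 0.003 -0.251 0 0 0.02;-0.36 0.002 0.003 -0.251 0 0 0.02;-0.3 0.002 0.003 -0.251 0 0 0.02"

```text
clock: 13.32
eef_pos: [0.5106, 0.0035, 0.0354]
tool_rot: [-0.019, 1.0, -0.0, 0.001]
ft_force: [1.0, -0.9, -0.0]
grip_width: 0.0299
grasp_force: 0.0
```

>>> step_arm --targets "0 0 0 0 0 0 0;0 0 0 0 0 0 0;0 0 0 0 0 0 0;0 0 0 0.06 0 0 0;0 0 0 0.14 0 0 0;0 0 0 0.22 0 0 0;0 0 0 0.25 0 0 0;0 0 0 0.25 0 0 0;0 0 0 0.25 0 0 0"

```text
clock: 14.07
eef_pos: [0.5107, 0.0039, 0.1609]
tool_rot: [-0.019, 1.0, -0.0, 0.002]
ft_force: [0.2, 0.0, -0.3]
grip_width: 0.0426
grasp_force: 0.0
```

>>> step_arm --targets "0.08 -0.04 -0.3 0 0 0 -0.8;0.08 -0.04 -0.3 0 0 0 -0.8;0.08 -0.04 -0.3 0 0 0 -0.8;0.08 -0.04 -0.3 0 0 0 -0.8;0.08 -0.04 -0.3 0 0 0 -0.8;0.08 -0.04 -0.3 0 0 0 -0.8"

```text
clock: 14.57
eef_pos: [0.4881, -0.1474, 0.1574]
tool_rot: [0.294, 0.956, 0.0, -0.002]
ft_force: [0.5, -0.0, -0.8]
grip_width: 0.046
grasp_force: 0.0
```

```bash
python3 - <<'E'
from boats import *
im,k=snap('wrist','w6'); o=bot.get_obs(); print(o['eef_pos'],o['tool_rot'].round(3)); find(im,k)
find(im,k,zbase=.007)
E
```

```text
[ 0.48837361 -0.14640498  0.15763435] [ 0.291  0.957  0.    -0.002]
[180. 219.] roof [ 0.4492 -0.2255] rectc [ 0.448  -0.2262] [31.  25.2] ang 24.3 hue 27.0
[132.6 262.3] roof [ 0.457  -0.2869] rectc [ 0.4567 -0.2872] [28.5 25.7] ang 6.7 hue 5.0
[ 98.3 298.6] roof [ 0.467  -0.3388] rectc [ 0.4673 -0.3401] [15.7 24.9] ang -89.2 hue 7.0
[180. 219.] roof [ 0.449  -0.2242] rectc [ 0.4478 -0.2248] [30.6 24.9] ang 24.3 hue 27.0
[132.6 262.3] roof [ 0.4567 -0.2848] rectc [ 0.4564 -0.2851] [28.2 25.4] ang 6.7 hue 5.0
[ 98.3 298.6] roof [ 0.4666 -0.3361] rectc [ 0.4669 -0.3374] [15.5 24.6] ang -89.2 hue 7.0
```

View pics/w6.png

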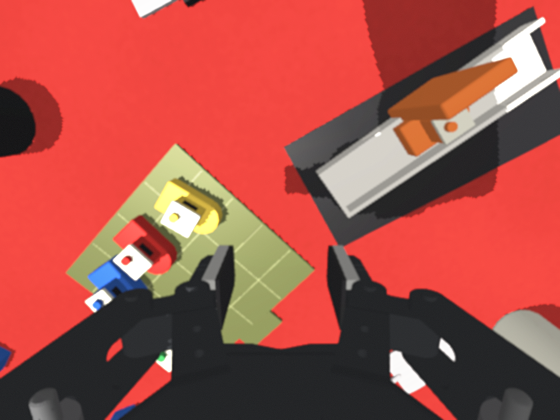

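The orange boat lies in the chute under its fin at (430,132). Yellow is next, at (180,219).

>>> step_arm --targets "0.08 -0.078 -0.159 0 0 0 -0.731;0.08 -0.078 -0.159 -0.05 0 0 -0.731;0.08 -0.078 -0.159 -0.12 0 0 -0.731;0.08 -0.078 -0.159 -0.12 0 0 -0.731;0.08 -0.078 -0.159 -0.12 0 0 -0.731;0.08 -0.078 -0.159 -0.12 0 0 -0.731;0.08 -0.078 -0.159 -0.12 0 0 -0.731"

```text
clock: 15.2
eef_pos: [0.4507, -0.2246, 0.0988]
tool_rot: [0.548, 0.837, -0.0, -0.001]
ft_force: [1.2, 0.1, 0.3]
grip_width: 0.0463
grasp_force: 0.0
```

```bash
python3 - <<'E'
from boats import *
im,k=snap('wrist','w7'); o=bot.get_obs(); print(o['eef_pos'],o['tool_rot'].round(3)); find(im,k)
E
```

```text
[ 0.45106423 -0.22477282  0.09928504] [ 0.548  0.837  0.    -0.   ]
[279.5 229.3] roof [ 0.4496 -0.2255] rectc [ 0.4493 -0.2257] [28.2 23.9] ang 23.7 hue 27.0
[254.7 306.9] roof [ 0.457  -0.2866] rectc [ 0.4567 -0.287 ] [28.1 25.6] ang 7.5 hue 4.0
```

>>> step_arm --targets "0.08 -0.003 -0.002 -0.07 0 0 0;0.08 -0.003 -0.002 -0.136 0 0 0;0.08 -0.003 -0.002 -0.136 0 0 0;0.08 -0.003 -0.002 -0.136 0 0 0;-0.2 -0.003 -0.002 -0.136 0 0 0;-0.32 -0.003 -0.002 -0.136 0 0 0;-0.36 -0.003 -0.002 -0.136 0 0 0;-0.38 -0.003 -0.002 -0.136 0 0 0;-0.38 -0.003 -0.002 -0.136 0 0 0;-0.39 -0.003 -0.002 -0.136 0 0 0"

```text
clock: 16.08
eef_pos: [0.4498, -0.2269, 0.0322]
tool_rot: [0.55, 0.835, 0.0, 0.001]
ft_force: [0.1, 0.0, 0.7]
grip_width: 0.026
grasp_force: 0.1
```

>>> step_arm --targets "-0.4 0 0 0 0 0 0;-0.4 0 0 0 0 0 0;-0.4 0 0 0 0 0 0"

```text
clock: 16.33
eef_pos: [0.4498, -0.2269, 0.0322]
tool_rot: [0.55, 0.835, 0.0, 0.001]
ft_force: [-0.9, 0.3, 5.2]
grip_width: 0.0258
grasp_force: 9.2
```

>>> step_arm --targets "-0.402 0 0 0.04 0 0 0;-0.402 0 0 0.12 0 0 0;-0.402 0 0 0.2 0 0 0;-0.402 0 0 0.25 0 0 0.1;-0.402 0.02 0.03 0.26 0 0 0.22;-0.402 0.035 0.07 0.26 0 0 0.36;-0.402 0.05 0.11 0.26 0 0 0.5;-0.402 0.065 0.15 0.26 0 0 0.65;-0.402 0.075 0.18 0.26 0 0 0.78;-0.402 0.075 0.18 0.26 0 0 0.78"

```text
clock: 17.17
eef_pos: [0.4872, -0.1342, 0.1611]
tool_rot: [0.27, 0.963, 0.001, -0.0]
ft_force: [0.1, 0.3, -0.2]
grip_width: 0.0257
grasp_force: 10.7
```

>>> step_arm --targets "-0.402 0.015 0.04 0 0 0 0.15;-0.402 0.03 0.08 0 0 0 0.3;-0.402 0.04 0.11 0 0 0 0.45;-0.402 0.05 0.147 0 0 0 0.6;-0.402 0.05 0.147 0 0 0 0.74;-0.402 0.05 0.147 0 0 0 0.74;-0.402 0.05 0.147 0 0 0 0.74;-0.402 0.05 0.147 0 0 0 0.74"

```text
clock: 17.83
eef_pos: [0.5115, -0.0638, 0.1613]
tool_rot: [-0.013, 1.0, -0.0, -0.0]
ft_force: [-0.9, -0.8, 0.3]
grip_width: 0.0257
grasp_force: 10.7
```

```bash
cat > ch.py <<'E'
from boats import *
def edge(im,k,us):
    hsv=cv2.cvtColor(im,cv2.COLOR_BGR2HSV); W=cv2.inRange(hsv,(0,0,110),(180,80,255))
E
python3 - <<'E'
from boats import *
im,k=snap('wrist','w8'); o=bot.get_obs(); print(o['eef_pos'],o['tool_rot'].round(3),o['grasp_force']); find(im,k,zbase=.007)
E
```

```text
[ 0.51152242 -0.06384927  0.16136645] [-0.013  1.    -0.    -0.   ] 10.746663361787796
[ 12.7 134.6] roof [ 0.4578 -0.2825] rectc [ 0.4565 -0.2846] [27.9 24.2] ang 7.3 hue 4.0
```

View pics/w8.png

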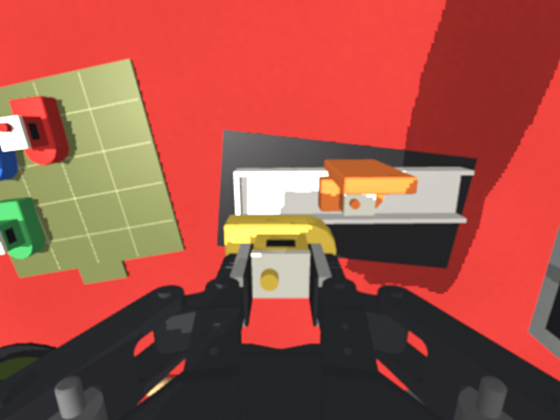

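Yellow is held. The orange boat sits in the chute at (360,195), and the chute has not moved. I'll place yellow at the closed end.

>>> step_arm --targets "-0.402 0 0.003 -0.05 0 0 0;-0.402 0 0.003 -0.1 0 0 0;-0.402 0 0.003 -0.16 0 0 0;-0.402 0 0.003 -0.2 0 0 0;-0.402 0 0.003 -0.23 0 0 0;-0.402 0 0.003 -0.252 0 0 0;-0.402 0 0.003 -0.252 0 0 0;-0.402 0 0.003 -0.252 0 0 0;-0.36 0 0.003 -0.252 0 0 0;-0.3 0 0.003 -0.252 0 0 0"

```text
clock: 18.72
eef_pos: [0.5125, -0.062, 0.0365]
tool_rot: [-0.014, 1.0, -0.0, 0.001]
ft_force: [0.9, 0.6, 0.5]
grip_width: 0.0301
grasp_force: 0.0
```

>>> step_arm --targets "0 0 0 0 0 0 0;0 0 0 0 0 0 0;0 0 0 0 0 0 0;0 0 0 0.06 0 0 0;0 0 0 0.14 0 0 0;0 0 0 0.22 0 0 0;0 0 0 0.25 0 0 0;0 -0.05 0 0.25 0 0 -0.15;0 -0.1 -0.1 0.25 0 0 -0.3;0.08 -0.11 -0.2 0.25 0 0 -0.45"

```text
clock: 19.55
eef_pos: [0.459, -0.1384, 0.1613]
tool_rot: [0.161, 0.987, 0.0, -0.0]
ft_force: [0.9, 0.1, -0.7]
grip_width: 0.0462
grasp_force: 0.0
```

>>> step_arm --targets "0.08 0 -0.25 0 0 0 -0.99;0.08 0 -0.25 0 0 0 -0.99;0.08 0 -0.25 0 0 0 -0.99;0.08 0 -0.25 -0.12 0 0 -0.99;0.08 0 -0.25 -0.12 0 0 -0.99;0.08 0 -0.25 -0.12 0 0 -0.99;0.08 0 -0.25 -0.12 0 0 -0.99;0.08 0 -0.25 -0.12 0 0 -0.99;0.08 0 -0.25 -0.12 0 0 -0.99"

```text
clock: 20.3
eef_pos: [0.4609, -0.2649, 0.1007]
tool_rot: [0.523, 0.852, 0.0, 0.0]
ft_force: [-0.4, -0.3, 0.2]
grip_width: 0.0462
grasp_force: 0.0
```

```bash
python3 - <<'E'
from boats import *
im,k=snap('wrist','w9'); o=bot.get_obs(); q=o['tool_rot'];print(o['eef_pos'],q.round(3),2*np.degrees(np.arctan2(q[1],q[0]))-90); find(im,k)
E
```

```text
[ 0.4610222  -0.26495057  0.1008794 ] [ 0.523  0.852 -0.     0.   ] 26.94679361410533
[261.7 252.1] roof [ 0.4569 -0.2868] rectc [ 0.4565 -0.2871] [28.  24.6] ang 8.2 hue 2.0
[252.9 321.2] roof [ 0.4753 -0.3391] rectc [ 0.4783 -0.3371] [35.4 30.2] ang 0.1 hue 34.0
```

>>> step_arm --targets "0.08 -0.009 -0.044 0 0 0 -0.425;0.08 -0.009 -0.044 0 0 0 -0.425;0.08 -0.009 -0.044 -0.07 0 0 -0.425;0.08 -0.009 -0.044 -0.14 0 0 -0.425;0.08 -0.009 -0.044 -0.14 0 0 -0.425;0.08 -0.009 -0.044 -0.14 0 0 -0.425;-0.2 -0.009 -0.044 -0.14 0 0 -0.425;-0.32 -0.009 -0.044 -0.14 0 0 -0.425;-0.36 -0.009 -0.044 -0.14 0 0 -0.425;-0.38 -0.009 -0.044 -0.14 0 0 -0.425"

```text
clock: 21.18
eef_pos: [0.4575, -0.2876, 0.0324]
tool_rot: [0.658, 0.753, 0.0, 0.002]
ft_force: [0.6, 0.2, 0.3]
grip_width: 0.0263
grasp_force: 0.0
```

>>> step_arm --targets "-0.38 0 0 0 0 0 0;-0.39 0 0 0 0 0 0;-0.4 0 0 0 0 0 0;-0.4 0 0 0 0 0 0;-0.4 0 0 0 0 0 0"

```text
clock: 21.6
eef_pos: [0.4568, -0.2871, 0.0313]
tool_rot: [0.658, 0.753, 0.0, 0.001]
ft_force: [-1.0, 0.0, 5.7]
grip_width: 0.0259
grasp_force: 9.3
```

>>> step_arm --targets "-0.402 0 0 0.04 0 0 0;-0.402 0 0 0.12 0 0 0;-0.402 0 0 0.2 0 0 0;-0.402 0 0 0.25 0 0 0.15;-0.402 0.01 0.04 0.26 0 0 0.3;-0.402 0.03 0.09 0.26 0 0 0.45;-0.402 0.045 0.14 0.26 0 0 0.6;-0.402 0.06 0.2 0.26 0 0 0.75;-0.402 0.07 0.26 0.26 0 0 0.9;-0.402 0.07 0.32 0.26 0 0 0.95"

```text
clock: 22.43
eef_pos: [0.4917, -0.1256, 0.1601]
tool_rot: [0.336, 0.942, 0.0, -0.0]
ft_force: [0.1, 0.5, -0.6]
grip_width: 0.0256
grasp_force: 10.9
```

>>> step_arm --targets "-0.402 0.005 0.06 0 0 0 0.15;-0.402 0.01 0.12 0 0 0 0.3;-0.402 0.02 0.18 0 0 0 0.45;-0.402 0.025 0.24 0 0 0 0.6;-0.402 0.031 0.3 0 0 0 0.75;-0.402 0.031 0.35 0 0 0 0.9;-0.402 0.031 0.385 0 0 0 0.92;-0.402 0.031 0.394 0 0 0 0.92;-0.402 0.031 0.394 0 0 0 0.92;-0.402 0.031 0.394 0 0 0 0.92"

```text
clock: 23.27
eef_pos: [0.5065, 0.0697, 0.1602]
tool_rot: [-0.017, 1.0, -0.0, -0.0]
ft_force: [-0.0, 0.1, -1.8]
grip_width: 0.0258
grasp_force: 10.9
```

```bash
python3 - <<'E'
from boats import *
im,k=snap('wrist','w10'); o=bot.get_obs(); q=o['tool_rot'];print(o['eef_pos'],q.round(3),2*np.degrees(np.arctan2(q[1],q[0]))-90,o['grasp_force']); find(im,k,zbase=.007)
W=cv2.inRange(cv2.cvtColor(im,cv2.COLOR_BGR2HSV),(0,0,110),(180,80,255))
for u in range(40,400,30):
    c=np.nonzero(W[150:235,u])[0]+150
    if len(c): print(u,c.max(),onz('wrist',[(u,c.max())],.027,k)[0][:2].round(4),end=' ')
E
```

```text
[0.50656215 0.06926215 0.16029613] [-0.016  1.    -0.    -0.   ] 91.84683999737166 10.902740210294724
100 225 [ 0.5388 -0.1017] 130 226 [ 0.5387 -0.0727] 160 226 [ 0.5377 -0.0437] 190 226 [ 0.5366 -0.015 ] 220 226 [0.5356 0.0136] 250 216 [0.5246 0.0421] 280 216 [0.5236 0.0703] 310 217 [0.5236 0.0986]
```

View pics/w10.png

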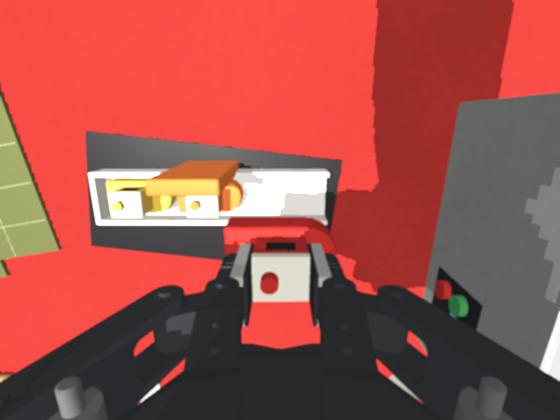

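>>> step_arm --targets "-0.402 0.001 0.002 -0.05 0 0 0;-0.402 0.001 0.002 -0.1 0 0 0;-0.402 0.001 0.002 -0.16 0 0 0;-0.402 0.001 0.002 -0.2 0 0 0;-0.402 0.001 0.002 -0.23 0 0 0;-0.402 0.001 0.002 -0.25 0 0 0;-0.402 0.001 0.002 -0.25 0 0 0;-0.402 0.001 0.002 -0.25 0 0 0;-0.36 0.001 0.002 -0.25 0 0 0;-0.3 0.001 0.002 -0.25 0 0 0"

```text
clock: 24.15
eef_pos: [0.5083, 0.071, 0.0367]
tool_rot: [-0.016, 1.0, 0.0, 0.001]
ft_force: [0.9, -0.6, 0.4]
grip_width: 0.0299
grasp_force: 0.0
```

>>> step_arm --targets "0 0 0 0 0 0 0;0 0 0 0 0 0 0;0 0 0 0 0 0 0;0 0 0 0.06 0 0 0;0 0 0 0.14 0 0 0;0 0 0 0.22 0 0 0;0 0 0 0.27 0 0 0;-0.2 -0.02 -0.03 0.27 0 0 -0.15;-0.25 -0.04 -0.1 0.27 0 0 -0.3;-0.25 -0.049 -0.135 0.27 0 0 -0.45"

```text
clock: 24.98
eef_pos: [0.482, 0.0021, 0.1715]
tool_rot: [0.162, 0.987, -0.001, 0.001]
ft_force: [-0.8, -1.2, -1.0]
grip_width: 0.032
grasp_force: 0.0
```

>>> step_arm --targets "-0.25 0 0 0 0 0 -1;-0.25 0 0 0 0 0 -1;-0.25 0 0 0 0 0 -1;-0.25 0 0 0 0 0 -1;-0.25 0 0 0 0 0 -1;-0.25 0 0 0 0 0 -1;-0.25 0 0 0 0 0 -1;-0.25 0 0 0 0 0 -1"

```text
clock: 25.65
eef_pos: [0.4827, 0.0037, 0.1707]
tool_rot: [0.525, 0.851, 0.0, 0.0]
ft_force: [0.3, -0.7, 0.4]
grip_width: 0.0319
grasp_force: 0.0
```

>>> step_arm --targets "-0.25 0 0 0 0 0 -0.55;-0.25 0 0 0 0 0 -0.55;-0.25 0 0 0 0 0 -0.55;-0.25 0 0 0 0 0 -0.55;-0.25 0 0 0 0 0 -0.55;-0.25 0 0 0 0 0 -0.55"

```text
clock: 26.15
eef_pos: [0.4827, 0.0037, 0.1706]
tool_rot: [0.694, 0.72, 0.0, 0.0]
ft_force: [-0.5, -0.5, -0.5]
grip_width: 0.0317
grasp_force: 0.0
```

```bash
python3 - <<'E'
from boats import *
im,k=snap('wrist','w11'); o=bot.get_obs(); q=o['tool_rot'];print(o['eef_pos'],q.round(3),2*np.degrees(np.arctan2(q[1],q[0]))-90,o['joint_pos'].round(2))
W=cv2.inRange(cv2.cvtColor(im,cv2.COLOR_BGR2HSV),(5,150,60),(20,255,255))
for ct in cv2.findContours(W,0,2)[0]:
    if cv2.contourArea(ct)>80: print(cv2.boundingRect(ct),cv2.minAreaRect((onz('wrist',ct.reshape(-1,2),.103,k)[:,:2]*1000).astype(np.float32)))
cv2.imwrite('pics/w11.png',im)
E
```

```text
[0.4827574  0.0036625  0.17061232] [0.694 0.72  0.    0.   ] 2.0391896347467764 [ 0.01  0.24 -0.15  1.17 -0.    1.54]
(273, 164, 49, 88) ((492.35601806640625, 11.351200103759766), (65.9775161743164, 32.814002990722656), 88.3232192993164)
```

View pics/w11.png

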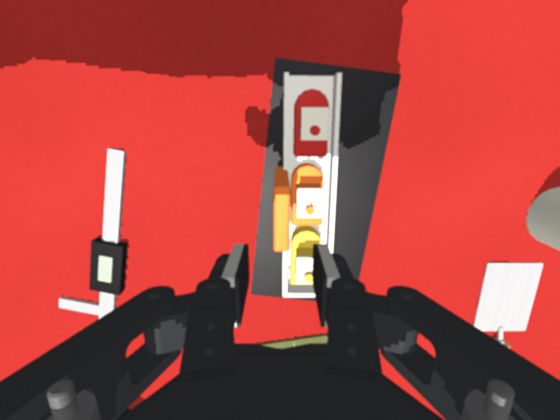

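All three boats lie in the chute: red (314,120), orange (307,205) and yellow (305,262). The fin at (281,222) is centred between the fingers.

>>> step_arm --targets "-0.25 0 0 -0.07 0 0 0;-0.25 0 0 -0.14 0 0 0;-0.25 0 0 -0.201 0 0 0;-0.25 0 0 -0.201 0 0 0;-0.25 0 0 -0.201 0 0 0;-0.6 0 0 -0.201 0 0 0;-0.85 0 0 -0.201 0 0 0;-0.85 0 0 -0.201 0 0 0;-0.85 0 0 -0.201 0 0 0;-0.85 0 0 -0.201 0 0 0"

```text
clock: 27.03
eef_pos: [0.484, 0.0036, 0.0716]
tool_rot: [0.695, 0.719, 0.001, 0.001]
ft_force: [-1.9, -0.2, 5.7]
grip_width: 0.011
grasp_force: 61.7
```

>>> step_arm --targets "-0.85 0 0 0.01 0 0 0;-0.85 0 0 0.03 0 0 0;-0.85 0 0 0.06 0 0 0;-0.85 0 0 0.1 0 0 0;-0.85 0 0 0.14 0 0 0;-0.85 0 0 0.18 0 0 0;-0.85 0 0 0.21 0 0 0;-0.85 0 0 0.23 0 0 0;-0.85 0 0 0.24 0 0 0;-0.85 0 0 0.24 0 0 0"

```text
clock: 27.87
eef_pos: [0.4833, 0.0036, 0.1912]
tool_rot: [0.695, 0.719, 0.001, 0.001]
ft_force: [-0.4, -0.2, -2.6]
grip_width: 0.0111
grasp_force: 60.5
```

```bash
python3 - <<'E'
from boats import *
im,k=snap('scene','s12'); o=bot.get_obs(); q=o['tool_rot'];print(o['eef_pos'],q.round(3),o['grip_width'],o['grasp_force'],o['ft_force'],o['ft_torque'])
cv2.imwrite('pics/c12.png',cv2.resize(im[60:260,200:420],(660,600)))
E
```

```text
[0.48278161 0.00358852 0.19018788] [0.695 0.719 0.    0.   ] 0.011217854607114117 60.46976923942566 [ 0.02853086 -0.23529979 -2.98094107] [0.03935543 0.04316233 0.0073416 ]
```

View pics/c12.png

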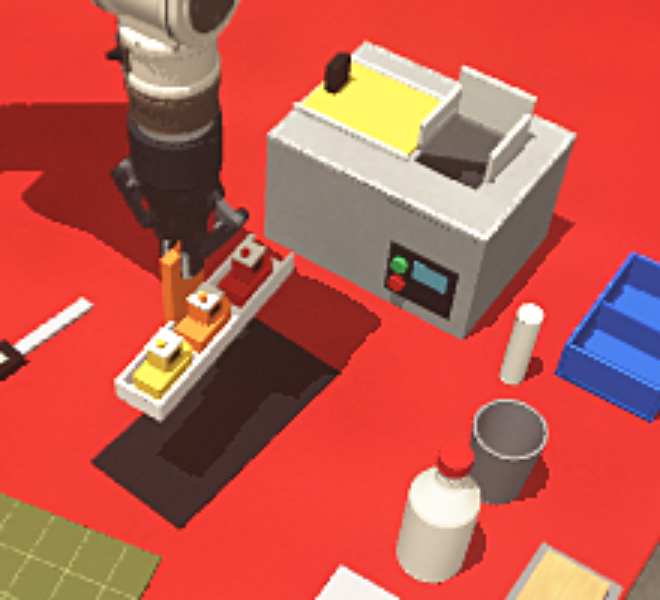

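The chute is lifted level with all three boats in it, and the mouth is clear. Moving over gently.

>>> step_arm --targets "-0.85 0.003 0.006 0.01 0 0 0;-0.85 0.01 0.022 0.03 0 0 0;-0.85 0.02 0.044 0.055 0 0 0;-0.85 0.034 0.073 0.08 0 0 0;-0.85 0.047 0.102 0.105 0 0 0;-0.85 0.06 0.131 0.13 0 0 -0.01;-0.85 0.074 0.161 0.15 0 0 -0.02;-0.85 0.087 0.19 0.165 0 0 -0.03;-0.85 0.101 0.219 0.178 0 0 -0.04;-0.85 0.114 0.248 0.188 0 0 -0.045"

```text
clock: 28.75
eef_pos: [0.5398, 0.1286, 0.2837]
tool_rot: [0.708, 0.706, -0.001, -0.0]
ft_force: [-0.1, -0.3, -2.2]
grip_width: 0.0109
grasp_force: 60.5
```

>>> step_arm --targets "-0.85 0.014 0.029 0.004 0 0 0;-0.85 0.025 0.055 0.008 0 0 0;-0.85 0.035 0.077 0.012 0 0 0;-0.85 0.044 0.095 0.012 0 0 0;-0.85 0.049 0.106 0.012 0 0 0;-0.85 0.053 0.114 0.012 0 0 0;-0.85 0.054 0.117 0.012 0 0 0;-0.85 0.054 0.117 0.012 0 0 0;-0.85 0.054 0.117 0.012 0 0 0"

```text
clock: 29.5
eef_pos: [0.5666, 0.1856, 0.29]
tool_rot: [0.708, 0.706, -0.0, -0.0]
ft_force: [0.0, -0.9, -1.4]
grip_width: 0.0111
grasp_force: 60.5
```

```bash
python3 - <<'E'
from boats import *
o=bot.get_obs(); q=o['tool_rot'];print(o['eef_pos'],q.round(3),2*np.degrees(np.arctan2(q[1],q[0]))-90,o['joint_pos'].round(2))
im,k=snap('scene','s13'); im2,k2=snap('top','t13')
L=o['eef_pos']+[.027,.110,-.0646]; a=proj('scene',[L],k)[0]; b=proj('top',[L],k2)[0]; print(L,a,b)
cv2.imwrite('pics/c13.png',cv2.hconcat([cv2.resize(im[40:190,230:430],(400,300)),cv2.resize(im2[150:300,60:260],(400,300))]))
E
```

```text
[0.5665719  0.1856323  0.28995813] [ 0.708  0.706 -0.    -0.   ] -0.1431922256643361 [ 0.32  0.43  0.42  1.56 -0.    1.89]
[0.5935719  0.2956323  0.22535813] [352.03650972  96.74224868] [112.84249336 207.40879906]
```

View pics/c13.png

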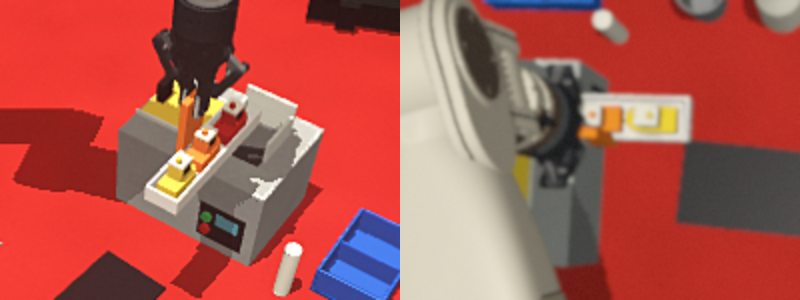

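The level chute points straight into the mouth with its three boats, the lip just short of the mouth in both views. Tipping now.

>>> step_arm --targets "-0.85 0 0.01 0 -0.05 0 0;-0.85 0 0.022 0 -0.13 0 0;-0.85 0 0.034 -0.003 -0.22 0 0;-0.85 0 0.046 -0.006 -0.31 0 0;-0.85 0 0.058 -0.01 -0.4 0 0;-0.85 0 0.07 -0.012 -0.48 0 0;-0.85 0 0.082 -0.016 -0.56 0 0;-0.85 0 0.094 -0.02 -0.64 0 0;-0.85 0 0.106 -0.022 -0.72 0 0;-0.85 0 0.115 -0.024 -0.778 0 0"

```text
clock: 30.43
eef_pos: [0.5666, 0.2446, 0.2776]
tool_rot: [0.675, 0.674, -0.213, 0.213]
ft_force: [-0.4, 1.0, -2.2]
grip_width: 0.0113
grasp_force: 60.6
```

>>> step_arm --targets "-0.85 0 0 0 0 0 0;-0.85 0 0 0 0 0 0;-0.85 0 0 0 0 0 0;-0.85 0 0 0 0 0 0;-0.85 0 0 0 0 0 0;-0.85 0 0 0 0 0 0;-0.85 0 0 0 0 0 0;-0.85 0 0 0 0 0 0;-0.85 0 0 0 0 0 0"

```text
clock: 31.18
eef_pos: [0.5668, 0.2434, 0.2783]
tool_rot: [0.675, 0.674, -0.212, 0.213]
ft_force: [0.2, 0.2, -0.9]
grip_width: 0.0111
grasp_force: 60.6
```

```bash
python3 - <<'E'
from boats import *
o=bot.get_obs(); print(o['eef_pos'],o['tool_rot'].round(3),o['joint_pos'].round(2),o['ft_force'])
for n,box in(('scene',(50,200,240,430)),('top',(150,300,60,270))):
    im,k=snap(n,n+'14'); c=im[box[0]:box[1],box[2]:box[3]]; hsv=cv2.cvtColor(c,cv2.COLOR_BGR2HSV)
    for nm,(a,b) in {'orange':(8,20),'yellow':(21,34),'redboat':(0,5),'green':(50,85)}.items():
        m=cv2.inRange(hsv,(a,120,60),(b,255,255)); N,l,s,ce=cv2.connectedComponentsWithStats(m)
        print(n,nm,[(s[i,4],(ce[i]+[box[2],box[0]]).round().tolist()) for i in range(1,N) if s[i,4]>12])
E
```

```text
[0.56682264 0.24338753 0.27832527] [ 0.675  0.674 -0.212  0.213] [ 0.63  0.8   0.87  2.03 -0.48  2.31] [ 0.24265906  0.23493032 -0.85441771]
scene orange [(np.int32(258), [334.0, 93.0]), (np.int32(13), [322.0, 89.0])]
scene yellow [(np.int32(370), [318.0, 93.0]), (np.int32(56), [341.0, 97.0])]
scene redboat [(np.int32(17152), [327.0, 119.0]), (np.int32(41), [338.0, 56.0]), (np.int32(63), [358.0, 65.0]), (np.int32(44), [344.0, 69.0]), (np.int32(28), [332.0, 154.0]), (np.int32(107), [426.0, 193.0])]
scene green [(np.int32(23), [333.0, 148.0])]
top orange [(np.int32(278), [132.0, 217.0])]
top yellow [(np.int32(61), [95.0, 229.0]), (np.int32(1528), [106.0, 255.0])]
top redboat [(np.int32(17344), [179.0, 223.0])]
top green []
```

```bash
cat > asc.py <<'E'
from h import *
def asc(im,r0,r1,c0,c1,st=1):
    h=cv2.cvtColor(im,cv2.COLOR_BGR2HSV)
    for r in range(r0,r1,st):
        s=''
        for c in range(c0,c1,st):
            H,S,V=h[r,c]
            s+= ('#' if V<60 else '+' if V<140 else '.') if S<75 else ('k' if V<50 else 'r' if H<6 or H>170 else 'o' if H<20 else 'y' if H<35 else 'g' if H<90 else 'b')
        print(r,s)
E
python3 - <<'E'
from asc import *
from scipy.spatial.transform import Rotation as R
o=bot.get_obs(); T=R.from_quat(o['tool_rot']).as_matrix()
# chute axes: e_y along -x world ; e_z = -tool z
ez=-T[:,2]; ey=np.array([-1,0,0.]); ex=np.cross(ey,ez); org=o['eef_pos']-.027*ey-.0686*ez
f=lambda x,y,z: org+x/1e3*ex+y/1e3*ey+z/1e3*ez
print('lip',f(110,0,4))
print('corners',proj('scene',[f(-110,25,24),f(-110,-25,24),f(110,-25,24),f(110,25,24),f(0,27,100),f(-66,0,50),f(0,0,50),f(66,0,50)]).round().tolist())
asc(cv2.imread('pics/scene14.png'),55,125,290,385)
E
```

```text
lip [0.59375964 0.2965903  0.16206252]
corners [[315.0, 104.0], [332.0, 112.0], [359.0, 110.0], [345.0, 104.0], [341.0, 77.0], [334.0, 98.0], [343.0, 98.0], [351.0, 99.0]]
55 rrrrrrrrrrrrrrrrrrrrrrrrrrrrrrrrrrrrrrrr#+++r#rrrr#++++r#++++r#++rr++++++#r#+rrrrrrrrrrrrrrrrrr
56 rrrrrrrrrrrrrrrrrrrrrrrrrrrrrrrrrrrrrrrr#+++r#rrrrr++++k++++++#rrk#+++++#k#+++rrrrrrrrrrrrrrrrr
57 rrrrrrrrrrrrrrrrrrrrrrrrrrrrrrrrrrrrrrrr#+++r#rrrr++++rk++++++++#k+++++###+.++rrrrrrrrrrrrrrrrr
58 rrrrrrrrrrrrrrrrrrrrrrrrrrrrrrrrrrrrrrrr#+++rkrrrr##++k#++++++++rr+++###krr++++rrrrrrrrrrrrrrrr
59 rrrrrrrrrrrrrrrrrrrrrrrrrrrrrrrrrrrrrrrrb+++rk#rr+++++r+++++++++k+++####rrr+++++rrrrrrrrrrrrrrr
60 rrrrrrrrrrrrrrrrrrrrrrrrrrrrrrrrrrrrrrrr+++++k+rr#+++rr+#+++++++r++##krrrr.+++++rrrrrrrrrrrrrrr
61 rrrrrrrrrrrrrrrrrrrrrrrrrrrrrrrrrrrrrrrrr#+++r+rr#+++rrrkrr++++#r####rrrrr+++++##rrrrrrrrrrrrrr
62 rrrrrrrrrrrrrrrrrrrrrrrrrrrrrrrrrrrrrrrrr#+++r+rr#++rkkkrrr+#++rkk#rrrrrr++++++++#+rrrrrrrrrrrr
63 rrrrrrrrrrrrrrrrrrrrrrrrrrrrrrrrrrrrrrrrr#+++r++rkrrrkk#rrr+++rkk#rrrrrrr+++++++###rrrrrrrrrrrr
64 rrrrrrrrrrrrrrrrrrrrrrrrrrrrrrrrrr
[... 5326 characters left out ...]

118 +++..+++++++++++++.+++++++.....................................+++rrrrk+..++...............++++
119 ++...++++++++..+.++.+++++++++...........................+++++r+r#+orrrk..++...............+++++
120 +++...++++.++++.++++..++++++.+...............++++++++++++++++++krrrr#kk..++..............++++++
121 ++.....+...++++++++++++++++++++++...........+++++++++++++++++++++kkkkk+.................+++++++
122 ++....+++..++++++.++++++++++++++.++........+++++++++++++++++++++++.+k+..................+++++++
123 +......++..++.+++++++++++++++++++++++.....+++++++++++++++++++++++......................++++++++
124 +........+.++++++++++++++++++++++++++++...+++++++++++++++++++++++.....................+++++++++
```

```bash
python3 - <<'E'
from asc import *
from scipy.spatial.transform import Rotation as R
o=bot.get_obs(); T=R.from_quat(o['tool_rot']).as_matrix()
ez=-T[:,2]; ey=np.array([-1,0,0.]); ex=np.cross(ey,ez); org=o['eef_pos']-.027*ey-.0686*ez
f=lambda x,y,z: org+x/1e3*ex+y/1e3*ey+z/1e3*ez
P=lambda n,L: proj(n,L).round().astype(int).tolist()
for n in('scene','top'):
  print(n,'finbase',P(n,[f(-25,21,4),f(25,21,4),f(-25,21,24),f(25,21,24)]),'fintop',P(n,[f(-25,27,100),f(25,27,100)]))
  print('floor',P(n,[f(-106,-21,4),f(-106,21,4),f(110,-21,4),f(110,21,4)]))
  print('mouth',P(n,[[.594+a,.336+b,.15] for a,b in((-.037,-.045),(.037,-.045),(.037,.045),(-.037,.045))]))
  print('control panel side',P(n,[[.63,.234,.08],[.674,.236,.15],[.674,.4257,.15]]))
asc(cv2.imread('pics/top14.png'),185,245,75,180)
E
```

```text
scene finbase [[326, 111], [333, 111], [329, 104], [336, 104]] fintop [[338, 76], [345, 77]]
floor [[328, 118], [314, 112], [355, 116], [343, 111]]
mouth [[337, 112], [358, 122], [373, 106], [352, 97]]
control panel side [[345, 150], [362, 139], [392, 103]]
top finbase [[156, 217], [142, 217], [149, 216], [136, 217]] fintop [[121, 215], [108, 216]]
floor [[181, 196], [180, 215], [122, 202], [121, 219]]
mouth [[124, 225], [126, 197], [92, 196], [90, 225]]
control panel side [[155, 201], [148, 180], [77, 179]]
185 rrr..........++++++####++..................................................++++++rrrrrrrrrrrrrrrrrrrrrrrr
186 rrr..........++++++#####++.................................................+++++++rrrrrrrrrrrrrrrrrrrrrrr
187 rr...........++++++######++................................................+++++++++rrrrrrrrrrrrrrrrrrrrr
188 rr...........+++++++#####+++....+..........................................++++++++++rrrrrrrrrrrrrrrrrrrr
189 rr...........++++++++#+++##+++++++++.......................................++++++++++++rrrrrrrrrrrrrrrrrr
190 rr..........+++++++++++++###++++
[... 5313 characters left out ...]
.......++++++++++++++rrrrrrrrrrrrrrrrrrr
239 +++++++++++++++#####+yyyyyyyyyyyyyyyyyyyyyyyyyyyy.......................++++++++++++++rrrrrrrrrrrrrrrrrrr
240 +++++++++++++++####yyyyyyyyyyyyyyyyyyyyyyyyyyyyyy.......................+++++++++++++orrrrrrrrrrrrrrrrrrr
241 +++++++++++++++yyyyyyyyyyyyyyyyyyyyyyyyyyyyyyyyyy.......................++++++++++++++rrrrrrrrrrrrrrrrrrr
242 +++++++++++++yyyyyyyyyyyyyyyyyyyyyyyyyyyyyyyyyyyy.......................+++++++++++++rrrrrrrrrrrrrrrrrrrr
243 ++++++++++++.yyyyyyyyyyyyyyyyyyyyyyyyyyyyyyyyyyyy......................++++++++++++++rrrrrrrrrrrrrrrrrrrr
244 ++++++++++++.yyyyyyyyyyyyyyyyyyyyyyyyyyyyyyyyyyyy......................++++++++++++++rrrrrrrrrrrrrrrrrrrr
```

>>> step_arm --targets "-0.85 0 -0.01 0.03 0.1 0 0;-0.85 0 -0.03 0.04 0.22 0 0;-0.85 0 -0.05 0.04 0.36 0 0;-0.85 0 -0.07 0.04 0.5 0 0;-0.85 0 -0.1 0.04 0.64 0 0;-0.85 0 -0.13 0.04 0.778 0 0;-0.85 0 -0.16 0.04 0.778 0 0;-0.85 0 -0.2 0.03 0.778 0 0;-0.85 0 -0.24 0.02 0.778 0 0;-0.85 0 -0.28 0 0.778 0 0"

```text
clock: 32.12
eef_pos: [0.5669, 0.1025, 0.2788]
tool_rot: [0.708, 0.706, -0.0, 0.001]
ft_force: [1.2, 0.0, -1.4]
grip_width: 0.0109
grasp_force: 60.5
```

```bash
python3 - <<'E'
from asc import *
o=bot.get_obs(); print(o['eef_pos'],o['tool_rot'].round(3))
im,k=snap('scene','s15'); asc(im,82,125,325,385)
im,k=snap('top','t15'); asc(im,190,235,78,150)
E
```

```text
[0.56687952 0.10248634 0.27877781] [ 0.708  0.706 -0.     0.001]
82 rk+..............rrrrrrrrrrrr..rrrrrrrrrrrrrrrrrrrrrrrrrrrrr
83 ok+................rrrrrrrrrr.....rrrrrrrrrrrrrrrrrrrrrrrrrr
84 rkk..................orrrrrrr.......rrrrrrrrrrrrrrrrrrrrrrrr
85 +#kyy..................rrrrro.........rrrrrrrrrrrrrrrrrrrrrr
86 ++kyyyy...................rr.............rrrrrrrrrrrrrrrrrrr
87 ++koyyyyy..................................rrrrrrrrrrrrrrrrr
88 ++kyyyyyyyy..................................rrrrrrrrrrrrrrr
89 k++yyyyyyyyyy...................................rrrrrrrrrrrr
90 k.+oyyyyyyyyyyyy..................................rrrrrrrrrr
91 k+++oyyyyyyyyyyyyy..........+.......................rrrrrrrr
92 +++++oyyyyyyyyyyyyyy.......+..........................rrrrrr
93 ++++++oyooyyyyyyyyyyyy....+...........................rrrrrr
94 +++++++o+b+yyyyyyyyyyy...+...........................rrrrrrr
95 +++++....+koyyyyyyyyy...+............................rrrrrrr
96 #+++++...+kyyyyyyyyy...+.............................rrrrrrr
97 ++++++++++yyyyyyyyy...+.............................rrrrrrrr
98 .++r++++
[... 4506 characters left out ...]
.......
226 ............yy..............+...........................................
227 ............yyy.............++..........................................
228 ............yyy..............+..........................................
229 ............yyy..............+..........................................
230 ............yyy.........................................................
231 ...........yyyyy........................................................
232 ...........yyyyy........................................................
233 ...........yyyyy........................................................
234 ...........yyyyy........................................................
```

>>> step_arm --targets "-0.85 -0.04 -0.05 -0.04 0 0 0;-0.85 -0.08 -0.1 -0.08 0 0 0;-0.85 -0.12 -0.15 -0.12 0 0 0;-0.85 -0.15 -0.18 -0.15 0 0 0;-0.85 -0.168 -0.198 -0.178 0 0 0;-0.85 -0.168 -0.198 -0.178 0 0 0;-0.85 -0.168 -0.198 -0.178 0 0 0;-0.85 -0.168 -0.198 -0.178 0 0 0"

```text
clock: 32.88
eef_pos: [0.4842, 0.0054, 0.19]
tool_rot: [0.707, 0.707, 0.001, 0.001]
ft_force: [-0.2, 0.0, -0.6]
grip_width: 0.0113
grasp_force: 60.6
```

>>> step_arm --targets "-0.85 0 0 -0.06 0 0 0;-0.85 0 0 -0.12 0 0 0;-0.85 0 0 -0.17 0 0 0;-0.85 0 0 -0.21 0 0 0;-0.85 0 0 -0.23 0 0 0;-0.85 0 0 -0.238 0 0 0;-0.85 0 0 -0.238 0 0 0;-0.85 0 0 -0.238 0 0 0"

```text
clock: 33.55
eef_pos: [0.4851, 0.0056, 0.0713]
tool_rot: [0.707, 0.707, 0.001, 0.001]
ft_force: [-0.4, 0.9, 1.9]
grip_width: 0.0109
grasp_force: 61.9
```

```bash
python3 - <<'E'
from asc import *
o=bot.get_obs(); print(o['eef_pos'],o['tool_rot'].round(3),o['ft_force'])
im,k=snap('top','t16'); asc(im,185,235,75,140)
E
```

```text
[0.48505025 0.00559347 0.0712708 ] [0.707 0.707 0.001 0.001] [-0.37355554  0.9041629   1.89705708]
185 rrr..............................................................
186 rr...............................................................
187 rr...............................................................
188 rr...............................................................
189 rr...............................................................
190 rr...............................................................
191 rr...............................................................
192 rr...............................................................
193 rr...............................................................
194 r................................................................
195 r.................+++++++++++++++++++.....++++...................
196 r.................+++++++++++++++++++++++++++++..................
197 r................+++++++++++++++++++++++++++++++++++.............
198 r................++++#++++++++++++++++++++++++++++++.............
199 r................
[... 1798 characters left out ...]

225 ..........................................++.....................
226 ...............yyyyyyyyyyyyyyy..........yyyy.....................
227 ...............yyyyyyyyyyyyyyyyyyyyyyyyyyyyyyyyyy................
228 ...............yyyyyyyyyyyyyyyyyyyyyyyyyyyyyyyyyyy...............
229 ...............yyyyyyyyyyyyyyyyyyyyyyyyyyyyyyyyyyy...............
230 ...............yyyyyyyyyyyyyyyyyyyyyyyyyyyyyyyyyyy...............
231 ...............yyyyyyyyyyyyyyyyyyyyyyyyyyyyyyyyyyy...............
232 ..............yyyyyyyyyyyyyyyyyyyyyyyyyyyyyyyyyyyy...............
233 ..............yyyyyyyyyyyyyyyyyyyyyyyyyyyyyyyyyyyy...............
234 ..............yyyyyyyyyyyyyyyyyyyyyyyyyyyyyyyyyyyy...............
```

From the top, the mouth is clear (the floor shows no colour), so all three boats went in. Releasing the chute and going for green.

>>> step_arm --targets "-0.5 0 0 0 0 0 0;-0.25 0 0 0 0 0 0;-0.25 0 0 0 0 0 0;-0.25 0 0 0 0 0 0;-0.25 0 0 0.08 0 0 0;-0.25 0 0 0.16 0 0 0;-0.25 0 0 0.2 0 0 0;-0.25 0.02 -0.07 0.2 0 0 0.05;0 0.04 -0.14 0.2 0 0 0.1;0.08 0.06 -0.21 0.2 0 0 0.167"

```text
clock: 34.43
eef_pos: [0.5136, -0.1012, 0.1712]
tool_rot: [0.658, 0.753, 0.001, 0.001]
ft_force: [0.7, 0.8, -1.0]
grip_width: 0.0464
grasp_force: 0.0
```

>>> step_arm --targets "0.08 0.076 -0.457 0 0 0 0;0.08 0.076 -0.457 0 0 0 0;0.08 0.076 -0.457 0 0 0 0;0.08 0.076 -0.457 0 0 0 0;0.08 0.076 -0.457 0 0 0 0;0.08 0.076 -0.457 -0.14 0 0 0;0.08 0.076 -0.457 -0.14 0 0 0;0.08 0.076 -0.457 -0.14 0 0 0;0.08 0.076 -0.457 -0.14 0 0 0"

```text
clock: 35.18
eef_pos: [0.5487, -0.3283, 0.0975]
tool_rot: [0.66, 0.751, -0.0, -0.003]
ft_force: [-0.6, 0.1, 0.1]
grip_width: 0.046
grasp_force: 0.0
```

```bash
python3 - <<'E'
from boats import *
from chute import chute
im,k=snap('wrist','w17'); o=bot.get_obs(); q=o['tool_rot'];print(o['eef_pos'],q.round(3),2*np.degrees(np.arctan2(q[1],q[0]))-90); find(im,k)
chute()
E
```

```text
[ 0.55038691 -0.32844398  0.09999003] [ 0.66   0.751  0.    -0.001] 7.391928439115972
[288.7 229.8] roof [ 0.5531 -0.3282] rectc [ 0.5524 -0.3283] [28.  25.1] ang 8.9 hue 67.0
chute ((512.5128173828125, 5.564788818359375), (54.60867691040039, 219.2734832763672), 0.27302879095077515)
orange ((483.76031494140625, 1.4959449768066406), (10.296134948730469, 51.75316619873047), 1.4253513813018799)
```

>>> step_arm --targets "0.08 0 0 -0.07 0 0 0.02;0.08 0 0 -0.138 0 0 0.02;0.08 0 0 -0.138 0 0 0.02;0.08 0 0 -0.138 0 0 0.02;-0.2 0 0 -0.138 0 0 0.02;-0.32 0 0 -0.138 0 0 0.02;-0.36 0 0 -0.138 0 0 0.02;-0.38 0 0 -0.138 0 0 0.02;-0.38 0 0 -0.138 0 0 0.02;-0.39 0 0 -0.138 0 0 0.02"

```text
clock: 36.12
eef_pos: [0.5511, -0.3291, 0.0318]
tool_rot: [0.654, 0.756, 0.0, 0.001]
ft_force: [-0.5, 0.1, 0.3]
grip_width: 0.0259
grasp_force: 0.1
```

>>> step_arm --targets "-0.4 0 0 0 0 0 0;-0.4 0 0 0 0 0 0;-0.4 0 0 0 0 0 0"

```text
clock: 36.37
eef_pos: [0.5511, -0.3291, 0.0318]
tool_rot: [0.654, 0.756, 0.0, 0.001]
ft_force: [-0.5, 1.0, 5.5]
grip_width: 0.0255
grasp_force: 9.2
```

>>> step_arm --targets "-0.402 0 0 0.04 0 0 0;-0.402 0 0 0.12 0 0 0;-0.402 0 0 0.2 0 0 0;-0.402 0 0 0.25 0 0 0.15;-0.402 -0.01 0.04 0.26 0 0 0.3;-0.402 -0.02 0.09 0.26 0 0 0.45;-0.402 -0.03 0.14 0.26 0 0 0.6;-0.402 -0.04 0.2 0.26 0 0 0.75;-0.402 -0.05 0.26 0.26 0 0 0.9;-0.402 -0.06 0.32 0.26 0 0 0.91"

```text
clock: 37.2
eef_pos: [0.5198, -0.1677, 0.1603]
tool_rot: [0.347, 0.938, -0.0, -0.001]
ft_force: [-0.0, 0.4, -0.3]
grip_width: 0.0255
grasp_force: 10.8
```

>>> step_arm --targets "-0.402 -0.005 0.06 0 0 0 0.15;-0.402 -0.01 0.12 0 0 0 0.3;-0.402 -0.015 0.18 0 0 0 0.45;-0.402 -0.021 0.24 0 0 0 0.6;-0.402 -0.021 0.3 0 0 0 0.75;-0.402 -0.021 0.35 0 0 0 0.9;-0.402 -0.021 0.4 0 0 0 0.91;-0.402 -0.021 0.418 0 0 0 0.91;-0.402 -0.021 0.418 0 0 0 0.91;-0.402 -0.021 0.418 0 0 0 0.91"

```text
clock: 38.03
eef_pos: [0.5099, 0.0399, 0.1606]
tool_rot: [-0.002, 1.0, -0.0, -0.0]
ft_force: [-1.0, -0.1, -0.5]
grip_width: 0.0256
grasp_force: 10.8
```

```bash
python3 - <<'E'
from boats import *
im,k=snap('wrist','w18'); o=bot.get_obs(); q=o['tool_rot'];print(o['eef_pos'],q.round(3),2*np.degrees(np.arctan2(q[1],q[0]))-90,o['grasp_force'])
W=cv2.inRange(cv2.cvtColor(im,cv2.COLOR_BGR2HSV),(0,0,110),(180,80,255))
for u in range(100,400,30):
    c=np.nonzero(W[150:235,u])[0]+150
    if len(c): print(u,c.max(),onz('wrist',[(u,c.max())],.027,k)[0][:2].round(4),end=' ')
E
```

```text
[0.51005292 0.03933856 0.16070313] [-0.001  1.    -0.    -0.   ] 90.16638321161145 10.825432687997818
130 225 [ 0.5372 -0.1035] 160 226 [ 0.538  -0.0746] 190 226 [ 0.5378 -0.0458] 220 226 [ 0.5376 -0.0171] 250 216 [0.5274 0.0117] 280 215 [0.5263 0.04  ] 310 216 [0.5271 0.0683] 340 226 [0.5369 0.0972]
```

>>> step_arm --targets "-0.402 0.004 0.002 -0.05 0 0 0;-0.402 0.004 0.002 -0.1 0 0 0;-0.402 0.004 0.002 -0.16 0 0 0;-0.402 0.004 0.002 -0.2 0 0 0;-0.402 0.004 0.002 -0.23 0 0 0;-0.402 0.004 0.002 -0.25 0 0 0;-0.402 0.004 0.002 -0.25 0 0 0;-0.402 0.004 0.002 -0.25 0 0 0;-0.36 0.004 0.002 -0.25 0 0 0;-0.3 0.004 0.002 -0.25 0 0 0"

```text
clock: 38.92
eef_pos: [0.5133, 0.0409, 0.0372]
tool_rot: [-0.002, 1.0, 0.0, 0.001]
ft_force: [0.0, 0.4, -0.1]
grip_width: 0.0299
grasp_force: 0.0
```

>>> step_arm --targets "0 0 0 0 0 0 0;0 0 0 0 0 0 0;0 0 0 0 0 0 0;0 0 0 0.06 0 0 0;0 0 0 0.14 0 0 0;0 0 0 0.22 0 0 0;0 0 0 0.25 0 0 0;0.08 0 -0.07 0.25 0 0 -0.15;0.08 -0.02 -0.15 0.25 0 0 -0.3;0.08 -0.04 -0.23 0.25 0 0 -0.45"

```text
clock: 39.75
eef_pos: [0.4928, -0.0744, 0.162]
tool_rot: [0.175, 0.985, -0.0, 0.001]
ft_force: [-0.0, -1.6, -0.0]
grip_width: 0.0461
grasp_force: 0.0
```

>>> step_arm --targets "0.08 -0.02 -0.45 0 0 0 -0.98;0.08 -0.02 -0.45 0 0 0 -0.98;0.08 -0.02 -0.45 0 0 0 -0.98;0.08 -0.02 -0.45 0 0 0 -0.98;0.08 -0.02 -0.45 0 0 0 -0.98;0.08 -0.02 -0.45 -0.06 0 0 -0.98;0.08 -0.02 -0.45 -0.12 0 0 -0.98;0.08 -0.02 -0.45 -0.12 0 0 -0.98;0.08 -0.02 -0.45 -0.12 0 0 -0.98"

```text
clock: 40.5
eef_pos: [0.4805, -0.2979, 0.0995]
tool_rot: [0.531, 0.847, 0.0, -0.003]
ft_force: [1.7, 0.4, 1.0]
grip_width: 0.0458
grasp_force: 0.0
```

```bash
python3 - <<'E'
from boats import *
from chute import chute
im,k=snap('wrist','w19'); o=bot.get_obs(); q=o['tool_rot'];print(o['eef_pos'],q.round(3),2*np.degrees(np.arctan2(q[1],q[0]))-90); find(im,k)
chute()
E
```

```text
[ 0.48206103 -0.29831041  0.10134622] [ 0.53   0.848  0.    -0.001] 25.924800730277738
[233.7 183.7] roof [ 0.4397 -0.2841] rectc [ 0.4396 -0.2911] [28.2 32.7] ang -58.9 hue 34.0
[212.9 231.3] roof [ 0.4401 -0.3197] rectc [ 0.4428 -0.3234] [23.4 22.1] ang 29.8 hue 110.0
chute ((512.5437622070312, 4.554573059082031), (54.661014556884766, 221.29420471191406), 0.27302879095077515)
orange ((483.7608947753906, 1.5013751983642578), (10.294769287109375, 51.74232482910156), 1.4253660440444946)
```

```bash
ls -t pics | head -3; python3 - <<'E'
from asc import *
import glob,os
f=max(glob.glob('pics/t*.png'),key=os.path.getmtime); im=cv2.imread(f)
h=cv2.cvtColor(im,cv2.COLOR_BGR2HSV); m=cv2.inRange(h,(100,120,60),(125,255,255)); N,l,s,c=cv2.connectedComponentsWithStats(m)
for i in range(1,N):
    if 15<s[i,4]<400: print(s[i].tolist(),c[i].round(1),onz('top',[c[i]],.024)[0].round(3))
asc(cv2.imread('pics/w19.png'),165,300,150,290,2)
E
```

```text
t405.png
w19.png
w18.png
[405, 199, 11, 20, 99] [409.  210.3] [ 0.627 -0.463  0.024]
[431, 265, 14, 20, 112] [436.2 273.4] [ 0.453 -0.539  0.024]
165 rrrrrrrrrrrrrrrrrrrrrrrrrroyy..yy..yyyyyyyyyyyyyy.yyyygyyyyyyyyyygyyyy
167 rrrrrrrrrrrrrrrrrrrrrrrrrroyy...yyy.yyyyyyyyyyyyy.yyyyyyyyyygyyyyyyygy
169 rrrrrrrrrrrrrrrrrrrrrrrrrro..yyy.yy..yyyyyyyyyyyy.yyyyyyyyyyyyyyyyyyyy
171 rrrrrrrrrrrrrrrrrrrrrrrrrry......yyyyy.yyyyyyyyy..yyygyyyyyyyyyyyyyyyy
173 rrrrrrrrrrrrrrrrrrrrrrrrrryy.........yyyyyyyyyyy..yyyyyyyyyyyyyyyygyyy
175 rrrrrrrrrrrrrrrrrrrrrrrrro.yyyyy.........yyyyyyy..ggyyygyyyyyygyggyyyg
177 rrrrrrrrrrrrrrrrrrrrrrrrroyyyyyyyyyy.........yy..yyyyggyyyyyyygyygyyyy
179 rrrrrrrrrrrrrrrrrrrrrrrrroyyyyyyyyyyyyyyy........yyyyyyyyyyyyyyyyyyyyy
181 rrrrrrrrrrrrrrrrrrrrrrrrryyyyyyyyyyyyyyyyyyyy......yygyyyyyyyyyyyyygyy
183 rrrrrrrrrrrrrrrrrrrrrrrrryyyyyyyyyyy.yyyyyyyyyy...yyyyyyyyyyyyygyyygyg
185 rrrrrrrrrrrrrrrrrrrrrrrroyyyyyyyyyyyyyyyyyyyyyy.yyyyyyyyyyyyyyyyyyyyyy
187 rrrrrrrrrrrrrrrrrrrrrrrroyyyyyyyyyyyyyyyyyyyyy..yyyyyyyyyyyyyyyyyyyyyy
189 rrrrrrrrrrrrrrrrrrrrrrrroyyyyyyyyyyyyyyyyyyyyy..yy
[... 3445 characters left out ...]
bb............bbbbbbb.yyy
283 rrrrrrrrrrrrrrrrrr###########+...#########.................bbbbb.yyyyy
285 rrrrrrrrrrrrrrrr##############...#########.....................yyyyyyy
287 rrrrrrrrrrrrrr################+..#########................yyyyyyyyyyyy
289 rrrrrrrrrrrrrr################+++########rro.............yyyyyyyyyyyyy
291 rrrrrrrrrrrrr############################rrrrr...........yyyyyyyyyyyyy
293 rrrrrrrrrrrrr###########################krrrrrrrr.......yyyyyyyyyyyyyy
295 #rrrrrrrrrrrr###########################rrrrrrrrrrr....oroooyyygyyyyyy
297 #rrrrrrrrr##############################rrrrrrrrrrrrr..rrrrrrroooyyygy
299 #rrr####################################rrrrrrrrrrrrrrrrrrrrrrrrrroooy
```

>>> step_arm --targets "0.08 -0.014 -0.085 0 0 0 -0.62;0.08 -0.014 -0.085 0 0 0 -0.62;0.08 -0.014 -0.085 0 0 0 -0.62;0.08 -0.014 -0.085 0 0 0 -0.62;0.08 -0.014 -0.085 0 0 0 -0.62;0.08 -0.014 -0.085 0 0 0 -0.62"

```text
clock: 41.1
eef_pos: [0.4767, -0.3413, 0.1032]
tool_rot: [0.718, 0.696, 0.0, 0.002]
ft_force: [-0.2, -0.1, 0.6]
grip_width: 0.0462
grasp_force: 0.0
```

```bash
python3 - <<'E'
from boats import *
im,k=snap('wrist','w20'); o=bot.get_obs(); q=o['tool_rot'];print(o['eef_pos'],q.round(3),2*np.degrees(np.arctan2(q[1],q[0]))-90); find(im,k)
E
```

```text
[ 0.47644029 -0.34121615  0.10281112] [0.718 0.696 0.    0.001] -1.8020682384448463
```

```bash
python3 - <<'E'
from asc import *
im=cv2.imread('pics/w20.png'); k=K('wrist'); h=cv2.cvtColor(im,cv2.COLOR_BGR2HSV)
m=cv2.morphologyEx(cv2.inRange(h,(0,0,170),(180,50,255)),cv2.MORPH_OPEN,np.ones((5,5)))
N,l,s,c=cv2.connectedComponentsWithStats(m)
for i in range(1,N):
    ct=cv2.findContours((l==i).astype(np.uint8),0,2)[0][0].reshape(-1,2)
    print(s[i].tolist(),c[i].round(1),cv2.minAreaRect((onz('wrist',ct,.05,k)[:,:2]*1000).astype(np.float32)))
asc(im,190,262,230,330,2)
E
```

```text
[258, 207, 42, 35, 1243] [279.1 224. ] ((474.420654296875, -340.16436767578125), (27.387317657470703, 23.829084396362305), 0.11556807905435562)
190 yyyyy..bbbbbbbbbbbbbbbbbbbbbbbbbbbbbbb++yyyyyyyyyy
192 yyyyy.bbbbbbbbbbbbbbbbbbbbbbbbbbbbbbbbbb+ygyyyyyyy
194 yyyy.bbbbbbbbbbbbbbbbbbbbbbbbbbbbbbbbbbbb+gyyyyyyy
196 yyyy.bbbbbbbbbbbbbbbbbbbbbbbbbbbbbbbbbbbbbgyyyyyyy
198 yyyy.bbbbbbbbbbbbbbbbbbbbbbbbbbbbbbbbbbbbb+yyyyyyy
200 yyyy.bbbbbbbbbbbbbbbbbbbbbbbbbbbbbbbbbbbbbbyyyyyyy
202 .....bbbbbbbbbbbbbbbbbbbbbbbbbbbbbbbbbbbbbb+yyyyyy
204 ...y.bbbbbbbbbbbbbbbkkkkkkkkkbbbbbbbbbbbbbbbyyyyyy
206 yyyy.bbbbbbbbbbbbbbbbbbbbbbbbbbb++bbbbbbbbbb.yyyyy
208 yyyy.bbbbbbbbbb....................bbbbbbbbb.yyyyy
210 yyyy.bbbbbbbbb.....................bbbbbbbbb.yyyyy
212 yyyy.bbbbbbbbb.....................bbbbbbbbb.yyyyy
214 yyyy.bbbbbbbbb.....................bbbbbbbbb.yyyyy
216 yyyy.bbbbbbbbb.....................bbbbbbbbb.yyyyy
218 yyyyybbbbbbbbb.....................bbbbbbbbbyyyyyy
220 yyyyybbbbbbbbb......++.............bbbbbbbb.yyyyyy
222 yyyyybbbbbbbbb.....bbbb............bbbbbbbbyyyyyyy
224 yyyyy.bbbbbbbb...
[... 323 characters left out ...]
yyyy.....................yyyyyy.yyyyyyyy
238 yyyyyyyyyyyyyyy....................yyyyyy.yyyyyyyy
240 yyyyyyyyyyyyyyy....................yyyyyyyyyyyyooo
242 yyyyyyyyyyyyyyyy..yyyyyyyyyyyyyyyyyyyyyyyyyooorrrr
244 yyyyyyyyyyyyyyyyy..yyyyyyyyyyyyyyyyyyyyooorrrrrrrr
246 ++yyyyyyyyyyyyyyyy.yyyyyyyyyyyyyyyooorrrrrrrrrrrrr
248 ##yyyyyyyyyyyyyyyy.yyyyyyyyyyyooorrrrrrrrrrrrrrrrr
250 ##yyyyyyyyyyyyyyyy.yyyyyyooorrrrrrrrrrrrrrrrrrrrrr
252 ##yyyyyyyyyyyyyyyyyyyooorrrrrrrrrrrrrrrrrrrrrrrrrr
254 ##yyyyyyyyyyyyyyooorrrrrrrrrrrrrrrrrrrrrrrrrrrrrrr
256 ##yyyyyyyyyyooorrrrrrrrrrrrrrrrrrrrrrrrrrrrrrrrrrr
258 ##yyyyyooorrrrrrrrrrrrrrrrrrrrrrrrrrrrrrrrrrrrrrrr
260 ##oooorrrrrrrrrrrrrrrrrrrrrrrrrrrrrrrrrrrrrrrrrrrr
```

>>> step_arm --targets "0.08 -0.003 0.002 -0.07 0 0 0.04;0.08 -0.003 0.002 -0.143 0 0 0.04;0.08 -0.003 0.002 -0.143 0 0 0.04;0.08 -0.003 0.002 -0.143 0 0 0.04;-0.2 -0.003 0.002 -0.143 0 0 0.04;-0.32 -0.003 0.002 -0.143 0 0 0.04;-0.36 -0.003 0.002 -0.143 0 0 0.04;-0.38 -0.003 0.002 -0.143 0 0 0.04;-0.38 -0.003 0.002 -0.143 0 0 0.04;-0.39 -0.003 0.002 -0.143 0 0 0.04"

```text
clock: 41.98
eef_pos: [0.4742, -0.3407, 0.0304]
tool_rot: [0.709, 0.706, 0.0, 0.001]
ft_force: [-0.9, 0.2, -0.6]
grip_width: 0.0261
grasp_force: 0.1
```

>>> step_arm --targets "-0.4 0 0 0 0 0 0;-0.4 0 0 0 0 0 0;-0.4 0 0 0 0 0 0"

```text
clock: 42.23
eef_pos: [0.4742, -0.3407, 0.0303]
tool_rot: [0.709, 0.706, 0.0, 0.001]
ft_force: [-1.0, 0.4, 6.0]
grip_width: 0.0261
grasp_force: 9.5
```

>>> step_arm --targets "-0.402 0 0 0.04 0 0 0;-0.402 0 0 0.12 0 0 0;-0.402 0 0 0.2 0 0 0;-0.402 0 0 0.25 0 0 0.15;-0.402 0.01 0.04 0.26 0 0 0.3;-0.402 0.02 0.09 0.26 0 0 0.45;-0.402 0.03 0.14 0.26 0 0 0.6;-0.402 0.04 0.2 0.26 0 0 0.75;-0.402 0.05 0.25 0.26 0 0 0.9;-0.402 0.06 0.3 0.26 0 0 1"

```text
clock: 43.07
eef_pos: [0.5033, -0.189, 0.159]
tool_rot: [0.382, 0.924, -0.0, -0.001]
ft_force: [0.3, -0.2, -0.9]
grip_width: 0.0257
grasp_force: 11.1
```

>>> step_arm --targets "-0.402 0.005 0.06 0 0 0 0.15;-0.402 0.01 0.12 0 0 0 0.3;-0.402 0.015 0.18 0 0 0 0.45;-0.402 0.015 0.24 0 0 0 0.6;-0.402 0.015 0.29 0 0 0 0.75;-0.402 0.015 0.32 0 0 0 0.9;-0.402 0.015 0.32 0 0 0 1;-0.402 0.015 0.32 0 0 0 1;-0.402 0.015 0.32 0 0 0 1;-0.402 0.015 0.32 0 0 0 1"

```text
clock: 43.9
eef_pos: [0.5111, -0.0308, 0.1593]
tool_rot: [0.003, 1.0, -0.0, -0.0]
ft_force: [0.2, -0.1, 0.2]
grip_width: 0.0258
grasp_force: 11.1
```

```bash
python3 - <<'E'
from boats import *
from asc import asc
im,k=snap('wrist','w21'); o=bot.get_obs(); q=o['tool_rot'];print(o['eef_pos'],q.round(3),2*np.degrees(np.arctan2(q[1],q[0]))-90,o['grasp_force'])
W=cv2.inRange(cv2.cvtColor(im,cv2.COLOR_BGR2HSV),(0,0,110),(180,80,255))
for u in range(190,440,30):
    c=np.nonzero(W[150:235,u])[0]+150
    if len(c): print(u,c.max(),onz('wrist',[(u,c.max())],.027,k)[0][:2].round(4),end=' ')
print(); asc(im,150,240,180,460,3)
E
```

```text
[ 0.51113721 -0.03095507  0.15933382] [ 0.003  1.    -0.    -0.   ] 89.61594069045131 11.111877858638763
190 162 [ 0.4769 -0.1112] 220 226 [ 0.5376 -0.0877] 250 216 [ 0.5278 -0.059 ] 280 216 [ 0.528  -0.0308] 310 216 [ 0.5281 -0.0027] 340 224 [0.5362 0.0259] 370 224 [0.5364 0.0544] 400 224 [0.5365 0.083 ] 430 223 [0.5357 0.1116] 
150 rrr++++++++++++++++++++++++++++++++++++++++++++++++++++++++++++++++++++++##rrrrrrrrrrrrrrrrrrr
153 rrr++++++++++++++++++++++++++++++++++++++++++++++++++++++++++++++++++++++##############rrrrrrr
156 rrr+++++++++++++++++++++++++++++++++++++++++++++++++++++++++++++++++++++################rrrrrr
159 rrr++++++++++++++++++++++++++++++++++++++++ooooooooooo++++++++++++++++++################rrrrrr
162 rrr++++++++++++++++++++++++++++++++++ooooooooooooooooooo++++++++++++++++################rrrrrr
165 rrr++++++++++++++++++++++++++++++++++ooooooooooooooooooooo++++++++++++++###############rrrrrrr
168 rrr+++++++.++++++..........+++++++...oooooooooooooooooooooo.........................++#rrrrrrr
171 rrr++++...............................oooooooooooooooooooooo...........
[... 1501 characters left out ...]
rrrrrrr
219 rrr++++.........bbbbbbbbbbbbbbbbbbbbbbbbbbbbbb.......................................rrrrrrrrr
222 rrr++++.........bbbbbbbbbbbbbbbbbbbbbbbbbbbbbbbb.....................................rrrrrrrrr
225 rrr+++++........bbbbbbbbbbbbbbbbbbbbbbbbbbbbbbbbb++++++++++++++++++++##############rrrrrrrrrrr
228 rrr+++++++++++bbbbbbbbbbbbbbbbbbbbbbbbbbbbbbbbbbbb#################################rrrrrrrrrrr
231 rrr+++++++++++bbbbbbbbbbbbbbbbbbbbbbbbbbbbbbbbbbbbb################################rrrrrrrrrrr
234 rrr+++++++++++bbbbbbbbbbbbbbbbbbbbbbbbbbbbbbbbbbbbb###############################rrrrrrrrrrrr
237 rrr++++++++++++bbbbbbbbbbbbbbbbbbbbbbbbbbbbbbbbbbbbb##############################rrrrrrrrrrrr
```

>>> step_arm --targets "-0.402 0.002 -0.003 -0.05 0 0 0;-0.402 0.002 -0.003 -0.1 0 0 0;-0.402 0.002 -0.003 -0.16 0 0 0;-0.402 0.002 -0.003 -0.2 0 0 0;-0.402 0.002 -0.003 -0.23 0 0 0;-0.402 0.002 -0.003 -0.25 0 0 0;-0.402 0.002 -0.003 -0.25 0 0 0;-0.402 0.002 -0.003 -0.25 0 0 0;-0.36 0.002 -0.003 -0.25 0 0 0;-0.3 0.002 -0.003 -0.25 0 0 0"

```text
clock: 44.78
eef_pos: [0.5132, -0.0321, 0.0357]
tool_rot: [0.002, 1.0, -0.0, 0.001]
ft_force: [0.1, 0.2, -1.1]
grip_width: 0.0299
grasp_force: 0.0
```

>>> step_arm --targets "0 0 0 0 0 0 0;0 0 0 0 0 0 0;0 0 0 0 0 0 0;0 0 0 0.06 0 0 0;0 0 0 0.14 0 0 0;0 0 0 0.22 0 0 0;0 0 0 0.27 0 0 0;-0.2 -0.02 0.03 0.27 0 0 -0.15;-0.25 -0.04 0.06 0.27 0 0 -0.3;-0.25 -0.054 0.075 0.27 0 0 -0.45"

```text
clock: 45.62
eef_pos: [0.485, 0.0066, 0.1706]
tool_rot: [0.181, 0.984, 0.0, 0.001]
ft_force: [-0.2, -0.6, -0.3]
grip_width: 0.0318
grasp_force: 0.0
```

>>> step_arm --targets "-0.25 0 0 0 0 0 -1;-0.25 0 0 0 0 0 -1;-0.25 0 0 0 0 0 -1;-0.25 0 0 0 0 0 -1;-0.25 0 0 0 0 0 -1;-0.25 0 0 0 0 0 -1;-0.25 0 0 0 0 0 -1;-0.25 0 0 0 0 0 -1"

```text
clock: 46.28
eef_pos: [0.4852, 0.0057, 0.1697]
tool_rot: [0.541, 0.841, 0.0, 0.0]
ft_force: [-0.2, 0.1, 0.1]
grip_width: 0.0318
grasp_force: 0.0
```

>>> step_arm --targets "-0.25 0 0 0 0 0 -0.54;-0.25 0 0 0 0 0 -0.54;-0.25 0 0 0 0 0 -0.54;-0.25 0 0 0 0 0 -0.54;-0.25 0 0 0 0 0 -0.54;-0.25 0 0 0 0 0 -0.54"

```text
clock: 46.78
eef_pos: [0.4853, 0.0056, 0.1696]
tool_rot: [0.705, 0.709, 0.0, 0.0]
ft_force: [0.1, 0.6, -1.4]
grip_width: 0.0321
grasp_force: 0.0
```

```bash
python3 - <<'E'
from boats import *
from asc import asc
im,k=snap('wrist','w22'); o=bot.get_obs(); q=o['tool_rot'];print(o['eef_pos'],q.round(3),2*np.degrees(np.arctan2(q[1],q[0]))-90)
e=o['eef_pos']; print(proj('wrist',[[e[0]+a,e[1],.103] for a in(-.006,0,.006)],k).round())
asc(im,60,300,235,355,3)
E
```

```text
[0.48525082 0.00561589 0.16961252] [0.705 0.709 0.    0.   ] 0.31468505856638274
[[273. 220.]
 [282. 220.]
 [290. 220.]]
60 rrrrrrrrrrrrrrrrrrrrrrrrrrrrrrrrrrrrrrrr
63 rrrrrrrrrrrr########rrrrrrrrrrrrrrrrrrrr
66 rrrrrrrrrrrr##################+rrrrrrrrr
69 rrrrrrrrrrrr############################
72 rrrrrrrrrrrr####+.+###############..####
75 rrrrrrrrrrr+####.................+..####
78 rrrrrrrrrrr#####....................####
81 rrrrrrrrrrr#####....................####
84 rrrrrrrrrrr+++##....................####
87 rrrrrrrrrrr+++++....................####
90 rrrrrrrrrrr+++++.................+..####
93 rrrrrrrrrrr+++++....................####
96 rrrrrrrrrrr++++#....................####
99 rrrrrrrrrrr++++#....................####
102 rrrrrrrrrrr++++#....................####
105 rrrrrrrrrrr+++##...................+####
108 rrrrrrrrrrr++###...................+####
111 rrrrrrrrrrr+####...................+####
114 rrrrrrrrrr+#####...................+####
117 rrrrrrrrrr######...................+####
120 rrrrrrrrrr######...................+####
123 rrrrrrrrrr######...................+####
126
[... 1906 characters left out ...]
o...bb....bb#++++.+++++++
255 +++#rrr+++++++++....b......##++++###++++
258 ++##rrr+++++++++....bbbbbbb##++++####+++
261 ++##rrr+++++++++...........##+++++###+++
264 ++##krr+++++++++..........+###++++####++
267 +###krr+++++++++..........+###+++++###++
270 +###krr+++++++++..........+###+++++####+
273 +####rr+++++++++..........+###+++++####+
276 +####rr+++++++++..........+####+++++####
279 +###krr+++++++++..........+####..+######
282 +###rrr+++++++++..........+####.+#######
285 +###rr++++++++++..........+###+.+#######
288 ####rr++++++++++..........+####+########
291 ####rr++++++++++..........+#############
294 ####rr++++++++++...........#############
297 ###krrrrrrrr++++...........+############
```

Green and blue are both in the chute, with the fin between the fingers at col 281. Lifting and carrying.

>>> step_arm --targets "-0.25 0 0 -0.07 0 0 0;-0.25 0 0 -0.14 0 0 0;-0.25 0 0 -0.199 0 0 0;-0.25 0 0 -0.199 0 0 0;-0.25 0 0 -0.199 0 0 0;-0.6 0 0 -0.199 0 0 0;-0.85 0 0 -0.199 0 0 0;-0.85 0 0 -0.199 0 0 0;-0.85 0 0 -0.199 0 0 0;-0.85 0 0 -0.199 0 0 0"

```text
clock: 47.67
eef_pos: [0.4863, 0.0056, 0.0714]
tool_rot: [0.706, 0.708, 0.001, 0.001]
ft_force: [-1.4, -0.0, 4.1]
grip_width: 0.0118
grasp_force: 61.7
```

>>> step_arm --targets "-0.85 0 0 0.01 0 0 0;-0.85 0 0 0.03 0 0 0;-0.85 0 0 0.06 0 0 0;-0.85 0 0 0.1 0 0 0;-0.85 0 0 0.14 0 0 0;-0.85 0 0 0.18 0 0 0;-0.85 0 0 0.21 0 0 0;-0.85 0 0 0.23 0 0 0;-0.85 0 0 0.24 0 0 0;-0.85 0 0 0.24 0 0 0"

```text
clock: 48.5
eef_pos: [0.4859, 0.0056, 0.1913]
tool_rot: [0.706, 0.708, 0.001, 0.001]
ft_force: [-0.2, -0.2, -3.8]
grip_width: 0.0113
grasp_force: 60.7
```

>>> step_arm --targets "-0.85 0.003 0.006 0.01 0 0 0;-0.85 0.01 0.022 0.03 0 0 0;-0.85 0.02 0.044 0.055 0 0 0;-0.85 0.034 0.073 0.08 0 0 0;-0.85 0.047 0.102 0.105 0 0 0;-0.85 0.06 0.131 0.13 0 0 0;-0.85 0.074 0.161 0.15 0 0 0;-0.85 0.087 0.19 0.165 0 0 0;-0.85 0.101 0.219 0.178 0 0 0;-0.85 0.114 0.248 0.188 0 0 0"

```text
clock: 49.33
eef_pos: [0.5423, 0.1306, 0.2835]
tool_rot: [0.706, 0.708, -0.001, -0.001]
ft_force: [0.0, 0.0, -1.7]
grip_width: 0.0113
grasp_force: 60.7
```

>>> step_arm --targets "-0.85 0.014 0.029 0.004 0 0 0;-0.85 0.025 0.055 0.008 0 0 0;-0.85 0.035 0.077 0.012 0 0 0;-0.85 0.042 0.095 0.012 0 0 0;-0.85 0.046 0.106 0.012 0 0 0;-0.85 0.049 0.112 0.012 0 0 0;-0.85 0.049 0.113 0.012 0 0 0;-0.85 0.049 0.113 0.012 0 0 0;-0.85 0.049 0.113 0.012 0 0 0"

```text
clock: 50.08
eef_pos: [0.5665, 0.1855, 0.29]
tool_rot: [0.706, 0.708, -0.0, -0.0]
ft_force: [-0.9, -0.0, -2.4]
grip_width: 0.0109
grasp_force: 60.7
```

```bash
python3 - <<'E'
from asc import *
o=bot.get_obs(); print(o['eef_pos'],o['tool_rot'].round(3))
L=o['eef_pos']+[.027,.110,-.0646]; P=[L+d for d in([-.021,-.216,0],[.021,-.216,0],[.021,0,0],[-.021,0,0],[0,-.145,.046],[0,-.075,.046])]
im,k=snap('scene','s23'); print(proj('scene',P,k).round().tolist()); asc(im,72,150,295,385,2)
E
```

```text
[0.56652746 0.18554537 0.29001181] [ 0.706  0.708 -0.    -0.   ]
[[304.0, 138.0], [318.0, 144.0], [358.0, 100.0], [346.0, 94.0], [327.0, 113.0], [341.0, 98.0]]
72 rrrrrrrr#rrkrrrrrrrkrk#rr++++#rrrrrrrrrrrrrrr
74 rrrrrrrrr##+rrrrrrrrr#rr++++.#rrrrrrrrrrrrrrr
76 rrrrrrrrr#r+rrrrrrrrr#rr++#++rrrrrrrrrrrrrrrr
78 rrrrrrrrr#rrrrrrkrrrkrrr#r##rrrrrrrrrrrrrrrrr
80 rrrrrrrr#okykrrr.krk#rr####rrrrrrrrrrrrrrrrrr
82 rrrrrrr#rrkyrror+krrr###o#rrrr.rrrrrrrrrrrrrr
84 rrrrrrrkkkkyyk+ko#rrr#rk+.rrrr...rrrrrrrrrrrr
86 rrrrrrrkkkkyy+#oo#rrr#k+....r.......rrrrrrrrr
88 rrrrrrykkkyyy.ooo+rrok................rrrrrrr
90 rrrrryyokyyyoooyo.kkyyy.................rrrrr
92 rrrryyyyyyyyyooo++kkyyyy..................rrr
94 rrryyyyyyyyyyooo.+kkyyy....+..............rrr
96 rr...yyyyyyyyooo.#kyyy....................rrr
98 r+++...yyyyyyooo.ooyy.gg..................rrr
100 ++++++...yyyoooooooy.....+..................r
102 ++++++++...yooooooo.gg...k......+............
104 ++++++++++..oooooo..ggggkgg....+++++.........
106 ++++++++++++oooooo.gggggggg...+++++++...+....
108 ++++++++++++oooooogggggggg...+++++++....++...
110 
[... 295 characters left out ...]

122 +++++++++...bbbbbbbb...++++++++++++++++++.+++
124 ++++++++..obbbbbbbb...+++++++++++++++++++++++
126 +++++++...bbbbbbbb...++++++++++++++++++++++++
128 ++++++....bbbbbbb...+++++++++++++++++++++++++
130 +++++.....bbbbbb....++++++++++....++..+++++++
132 ++++........bbb...+++++++++++++++....++++++++
134 ++++..............++++++++++++++.....+++++++r
136 ++++.............++++++++++++++.....++++++++r
138 +..+............++++++++++++++.....+++++++++r
140 ..++...........+++++++++++++++.+..+++++++++rr
142 r+.+++........+++.kk++++++++++++++++++++++rrr
144 rr.+.+++.....+++++kkkk++++.++++++++++++++rrrr
146 rrrr+++.++...+++.+ggkkkk++.+++++++++++++rrrrr
148 rrrrrr++++++++++.rgggrb+kk+.++++.+++++++rrrrr
```

Green and blue are still in the level chute, over the mouth. I'll tip it with the same sequence.

>>> step_arm --targets "-0.85 0 0.01 0 -0.05 0 0;-0.85 0 0.022 0 -0.13 0 0;-0.85 0 0.034 -0.003 -0.22 0 0;-0.85 0 0.046 -0.006 -0.31 0 0;-0.85 0 0.058 -0.01 -0.4 0 0;-0.85 0 0.07 -0.012 -0.48 0 0;-0.85 0 0.082 -0.016 -0.56 0 0;-0.85 0 0.094 -0.02 -0.64 0 0;-0.85 0 0.106 -0.022 -0.72 0 0;-0.85 0 0.115 -0.024 -0.778 0 0"

```text
clock: 50.97
eef_pos: [0.5666, 0.2444, 0.2776]
tool_rot: [0.673, 0.675, -0.214, 0.213]
ft_force: [-0.3, 0.8, -3.5]
grip_width: 0.0114
grasp_force: 60.8
```

>>> step_arm --targets "-0.85 0 0 0 0 0 0;-0.85 0 0 0 0 0 0;-0.85 0 0 0 0 0 0;-0.85 0 0 0 0 0 0;-0.85 0 0 0 0 0 0;-0.85 0 0 0 0 0 0;-0.85 0 0 0 0 0 0;-0.85 0 0 0 0 0 0;-0.85 0 0 0 0 0 0;-0.85 0 0 0 0 0 0"

```text
clock: 51.8
eef_pos: [0.5668, 0.2435, 0.2781]
tool_rot: [0.673, 0.676, -0.213, 0.212]
ft_force: [-0.2, -0.1, -1.4]
grip_width: 0.0108
grasp_force: 60.8
```

```bash
python3 - <<'E'
from asc import *
o=bot.get_obs(); print(o['eef_pos'],o['tool_rot'].round(3),o['ft_force'])
im,k=snap('scene','s24'); asc(im,84,126,300,385,2)
E
```

```text
[0.56677627 0.24353643 0.27812182] [ 0.673  0.676 -0.213  0.212] [-0.23421899 -0.12008829 -1.37711624]
84 rrrrrorroyyyyy..+ooo.++rrrr...rrrrrrrrrrrrr
86 rrrrrookyyyyyyyyoooo.+r++rr.....orrrrrrrrrr
88 rrroorkoyyyyyyyyooo#.+++++........orrrrrrrr
90 rryyykoyyyyyyyyyooooo..++............rrrrrr
92 ryyyyyyyyyyyyyyooooooyy.................rrr
94 .yyyyyyyyyyyyyyoooooyyyy...............rrrr
96 ...yyyyyyyyyyyyoooooyyy................rrrr
98 .....yyyyyyyyyoooooyyy...++............rrrr
100 .......yyyyyyyoooooyy.+.++++++........+...r
102 .........yyyyoooooyy...+++++++++......+....
104 ..............ooooy....+++++++++++.........
106 ................o......+++++++++++....+....
108 ..............ooo.....+++++++++++....+.....
110 ......................+.......++....+......
112 +............................+++.+.++......
114 ++++.........................#++..+++.....+
116 +++++........................rr...+++.....+
118 ++++.+++..................++#rk.+........++
120 .++++.+++.........+++++++++r#rk.+.......+++
122 .++++++++++.+....+++++++++++.k.........++++
124 .++++++++++++++.+++++++++++...........+++++
```

>>> step_arm --targets "-0.85 0 -0.01 0.03 0.1 0 0;-0.85 0 -0.03 0.04 0.22 0 0;-0.85 0 -0.05 0.04 0.36 0 0;-0.85 0 -0.07 0.04 0.5 0 0;-0.85 0 -0.1 0.04 0.64 0 0;-0.85 0 -0.13 0.04 0.778 0 0;-0.85 0 -0.16 0.04 0.778 0 0;-0.85 0 -0.2 0.03 0.778 0 0;-0.85 0 -0.24 0.02 0.778 0 0;-0.85 0 -0.28 0 0.778 0 0"

```text
clock: 52.68
eef_pos: [0.5669, 0.1025, 0.2788]
tool_rot: [0.706, 0.708, -0.0, 0.001]
ft_force: [0.7, 0.3, -1.9]
grip_width: 0.0114
grasp_force: 60.7
```

>>> step_arm --targets "-0.85 -0.04 -0.05 -0.04 0 0 0;-0.85 -0.08 -0.1 -0.08 0 0 0;-0.85 -0.12 -0.15 -0.12 0 0 0;-0.85 -0.15 -0.18 -0.15 0 0 0;-0.85 -0.162 -0.196 -0.178 0 0 0;-0.85 -0.162 -0.196 -0.178 0 0 0;-0.85 -0.162 -0.196 -0.178 0 0 0;-0.85 -0.162 -0.196 -0.178 0 0 0"

```text
clock: 53.35
eef_pos: [0.4871, 0.0062, 0.19]
tool_rot: [0.706, 0.709, 0.0, 0.001]
ft_force: [-0.1, 0.9, -1.6]
grip_width: 0.0112
grasp_force: 60.7
```

```bash
python3 - <<'E'
from asc import *
o=bot.get_obs(); print(o['eef_pos'],o['tool_rot'].round(3),o['ft_force'])
im,k=snap('top','t25'); asc(im,192,228,85,132,1)
im,k=snap('scene','s25'); asc(im,94,126,330,380,1)
for n in('top','scene'):
    h=cv2.cvtColor(cv2.imread('pics/t25.png' if n=='top' else 'pics/s25.png'),cv2.COLOR_BGR2HSV)
    for nm,a,b in(('green',50,85),('blue',100,125)):
        N,l,s,c=cv2.connectedComponentsWithStats(cv2.inRange(h,(a,110,50),(b,255,255))); print(n,nm,[(int(s[i,4]),c[i].round().tolist()) for i in range(1,N) if s[i,4]>14])
E
```

```text
[0.48707136 0.00620077 0.18998858] [0.706 0.709 0.    0.001] [-0.11690004  0.85046338 -1.59881167]
192 ...............................................
193 .+.............................................
194 .++..............................++............
195 .++++++++++++++++++++++++++++++++++++..........
196 .++++++++++++++++++++++++++++++++++++++++......
197 .+++++++++##++++++++++++++++++++++++++++++.....
198 .+++++++++###+++++++++++++++++++++++++++++.....
199 .+++++++++##++++++++++++++++++++++++++++++.....
200 .+++++++++##++++++++++++++++++++++++++++++.....
201 .+++++++++##++++++++++++++++++++++++++++++.....
202 .+++++++++##++++++++++++++++++++++++++++++.....
203 ++++++++++###+++++++++++++++++++++++++++++.....
204 ++++++++++##++++++++++++++++++++++++++++++.....
205 ++++++++++###+++++++++++++++++++++++++++++.....
206 ++++++++++##++++++++++++++++++++++++++++++.....
207 ++++++++++##++++++++++++++++++++++++++++++.....
208 +++++++++###++++++++++++++++++++++++++++++.....
209 ++++++++++###+++++++++++++++++++++++++++++.....
210 +++++++++###++++++++++++++++++++++++++++++.....
211 +++++++++
[... 2421 characters left out ...]
...............++...................++
123 ...............................................+++
124 ..............................................++++
125 +............................................+++++
top green [(33, [157.0, 216.0]), (69, [371.0, 339.0])]
top blue [(954, [314.0, 108.0]), (2232, [132.0, 134.0]), (111, [409.0, 210.0]), (115, [408.0, 249.0]), (119, [436.0, 274.0]), (83, [365.0, 346.0])]
scene green [(18, [342.0, 113.0]), (26, [333.0, 148.0]), (26, [122.0, 217.0])]
scene blue [(182, [15.0, 7.0]), (1658, [318.0, 12.0]), (46, [396.0, 14.0]), (1797, [413.0, 172.0]), (56, [126.0, 213.0]), (1333, [353.0, 311.0]), (111, [166.0, 323.0]), (152, [121.0, 328.0]), (152, [196.0, 348.0])]
```

Every view agrees: the mouth is clear, green and orange show inside, and only the three decoys remain in blue on the bench. Setting the chute down, then the gate.

>>> step_arm --targets "-0.85 0 0 -0.06 0 0 0;-0.85 0 0 -0.12 0 0 0;-0.85 0 0 -0.17 0 0 0;-0.85 0 0 -0.21 0 0 0;-0.85 0 0 -0.23 0 0 0;-0.85 0 0 -0.238 0 0 0;-0.85 0 0 -0.238 0 0 0;-0.85 0 0 -0.238 0 0 0"

```text
clock: 54.12
eef_pos: [0.4874, 0.0061, 0.0713]
tool_rot: [0.706, 0.709, 0.001, 0.001]
ft_force: [0.0, -0.5, -1.3]
grip_width: 0.0109
grasp_force: 61.6
```

>>> step_arm --targets "-0.5 0 0 0 0 0 0;-0.25 0 0 0 0 0 0;-0.25 0 0 0 0 0 0;-0.25 0 0 0 0 0 0;-0.25 0 0 0.08 0 0 0;-0.25 0 0 0.16 0 0 0;-0.25 0 0 0.24 0 0 0;-0.25 0 0 0.32 0 0 0;0 0 0.04 0.4 0 0 0.15;0.3 0 0.1 0.46 0 0 0.3"

```text
clock: 54.95
eef_pos: [0.4863, 0.0518, 0.301]
tool_rot: [0.617, 0.787, 0.001, 0.002]
ft_force: [1.0, -0.1, -0.4]
grip_width: 0.0532
grasp_force: 0.0
```

>>> step_arm --targets "0.3 -0.1 0.5 0 0 0 1;0.3 -0.1 0.5 0 0 0 1;0.3 -0.1 0.5 0 0 0 1;0.3 -0.1 0.5 0 0 0 1;0.3 -0.1 0.5 0 0 0 1;0.3 -0.1 0.5 0 0 0 1;0.3 -0.1 0.5 0 0 0 1;0.3 -0.1 0.5 0 0 0 1;0.3 -0.1 0.5 0 0 0 1"

```text
clock: 55.7
eef_pos: [0.4355, 0.3033, 0.2971]
tool_rot: [0.27, 0.963, -0.0, -0.0]
ft_force: [0.2, 0.1, -0.3]
grip_width: 0.0558
grasp_force: 0.0
```

>>> step_arm --targets "0.3 0 0 0 0 0 0.69;0.3 0 0 0 0 0 0.69;0.3 0 0 0 0 0 0.69;0.3 0 0 0 0 0 0.69;0.3 0 0 0 0 0 0.69;0.3 0 0 0 0 0 0.69"

```text
clock: 56.2
eef_pos: [0.4364, 0.3012, 0.2977]
tool_rot: [0.004, 1.0, -0.0, 0.0]
ft_force: [-0.7, -0.4, -0.5]
grip_width: 0.0553
grasp_force: 0.0
```

```bash
python3 - <<'E'
from asc import *
from chute import chute
o=bot.get_obs(); q=o['tool_rot'];print(o['eef_pos'],q.round(3),2*np.degrees(np.arctan2(q[1],q[0]))-90)
im,k=snap('wrist','w26')
print(proj('wrist',[[.436+a,.3355+b,z] for a in(-.007,.007) for b in(-.015,.015) for z in(.19,.155)],k).round().tolist())
asc(im,120,250,250,400,3); chute()
E
```

```text
[0.43644927 0.30117708 0.29769312] [ 0.004  1.    -0.     0.   ] 89.54907080679217
[[303.0, 197.0], [300.0, 188.0], [339.0, 197.0], [332.0, 188.0], [303.0, 213.0], [300.0, 202.0], [338.0, 213.0], [331.0, 202.0]]
120 rrrrrrrrrrrrrrrrrrrrrrrrrrrrrrrrrrrrrrrrrrrrrrrrrr
123 rrrrrrrrrrrrrrrrrrrrrrrrrrrrrrrrrrrrrrrrrrrrrrrrrr
126 rrrrrrrrrrrrrrrrrrrrrrrrrrrrrrrrrrrrrrrrrrrrrrrrrr
129 rrrrrrrrrrrrrrrrrrrrrrrrrrrrrrrrrrrrrrrrrrrrrrrrrr
132 rrrrrrrrrrrrrrrrrrrrrrrrrrrrrrrrrrrrrrrrrrrrrrrrrr
135 rrrrrrrrrrrrrrrrrrrrrrrrrrrrrrrrrrrrrrrrrrrrrrrrrr
138 rrrrrrrrrrrrrrrrrrrrrrrrrrrrrrrrrrrrrrrrrrrrrrrrrr
141 rrrrrrrrrrrrrrrrrrrrrrrrrrrrrrrrrrrrrrrrrrrrrrrrrr
144 rrrrrrrrrrrrrrrrrrrrrrrrrrrrrrrrrrrrrrrrrrrrrrrrrr
147 rrrrrrrrrrrrrrrrrrrrrrrrrrrrrrrrrrrrrrrrrrrrrrrrrr
150 rrrrrrrrrrrrrrrrrrrrrrrrrrrrrrrrrrrrrrrrrrrrrrrrrr
153 rrrrrrrrrrrrrrrrrrrrrrrrrrrrrrrrrrrrrrrrrrrrrrrrrr
156 ++++++++++++++++++++++++++++++++++++++++rrrrrrrrrr
159 +++++++########++++++#################+++++rrrrrrr
162 +++++++++########+######################+++++rrrrr
165 +++++++++++++++++++++#+#+++###############++++++rr
168 ++++
[... 1044 characters left out ...]
...yyyyyyyyyyyyyyyyyyyyyyyyyyyyyyyy..++++++++++
228 ......yyyyyyyyyyyyyyyyyyyyyyyyyyyyyyyy..++++++++++
231 ......yyyyyyyyyyyyyyyyyyyyyyyyyyyyyyyy..++++++++++
234 ......yyyyyyyyyyyyyyyyyyyyyyyyyyyyyyyy..++++++++++
237 .......yyyyyyyyyyyyyyyyyyyyyyyyyyyyyyy..++++++++++
240 .......yyyyyyyyyyyyyyyyyyyyyyyyyyyyyyy..++++++++++
243 .......yyyyyyyyyyyyyyyyyyyyyyyyyyyyyy+.+++++++++++
246 .......yyyyyyyyyyyyyyyyyyyyyyyyyyyyyy+.+++++++++++
249 .......yyyyyyyyyyyyyyyyyyyyyyy##+++yy+.+++++++++++
chute ((514.1162109375, 3.783355712890625), (225.04586791992188, 57.54011917114258), 89.9848861694336)
orange ((486.26995849609375, 4.139202117919922), (10.301401138305664, 51.72783279418945), 1.4243779182434082)
```

>>> step_arm --targets "0.3 -0.003 0.069 0 0 0 0;0.3 -0.003 0.069 0 0 0 0;0.3 -0.003 0.069 -0.08 0 0 0;0.3 -0.003 0.069 -0.16 0 0 0;0.3 -0.003 0.069 -0.22 0 0 0;0.3 -0.003 0.069 -0.254 0 0 0;0.3 -0.003 0.069 -0.254 0 0 0;-0.1 -0.003 0.069 -0.254 0 0 0;-0.36 -0.003 0.069 -0.254 0 0 0;-0.36 -0.003 0.069 -0.254 0 0 0"

```text
clock: 57.13
eef_pos: [0.4352, 0.3354, 0.1724]
tool_rot: [0.003, 1.0, -0.002, 0.001]
ft_force: [0.9, -7.5, 1.3]
grip_width: 0.0287
grasp_force: 58.1
```

>>> step_arm --targets "-0.36 0 0 0 0 0 0;-0.36 0 0 0 0 0 0;-0.36 0.03 0 0 0 0 0;-0.36 0.06 0 0 0 0 0;-0.36 0.09 0 0 0 0 0;-0.36 0.12 0 0 0 0 0;-0.36 0.14 0 0 0 0 0;-0.36 0.155 0 0 0 0 0;-0.36 0.165 0 0 0 0 0;-0.36 0.17 0 0 0 0 0"

```text
clock: 57.97
eef_pos: [0.5202, 0.3347, 0.1724]
tool_rot: [0.004, 1.0, -0.002, 0.001]
ft_force: [-9.5, -8.3, 4.9]
grip_width: 0.0286
grasp_force: 58.6
```

>>> step_arm --targets "-0.36 0.004 0 0 0 0 0;-0.36 0.008 0 0 0 0 0;-0.36 0.01 0 0 0 0 0;-0.36 0.01 0 0 0 0 0"

```text
clock: 58.3
eef_pos: [0.5201, 0.3347, 0.1724]
tool_rot: [0.003, 1.0, -0.002, -0.004]
ft_force: [-14.1, -8.7, 7.8]
grip_width: 0.0286
grasp_force: 59.0
```

The gate stopped at x=0.520 after 85 mm of travel, so it is shut. Releasing and retreating.

>>> step_arm --targets "-0.36 -0.008 0 0 0 0 0;0 -0.008 0 0 0 0 0;0.3 -0.008 0 0 0 0 0;0.3 -0.008 0 0 0 0 0;0.3 -0.008 0 0.08 0 0 0;0.3 -0.008 0 0.16 0 0 0;0.3 -0.008 0 0.25 0 0 0;0.3 -0.1 -0.05 0.3 0 0 0;0.3 -0.2 -0.1 0.3 0 0 0;0.3 -0.3 -0.1 0.3 0 0 0"

```text
clock: 59.13
eef_pos: [0.4116, 0.2938, 0.3216]
tool_rot: [0.003, 1.0, 0.002, 0.003]
ft_force: [-0.1, 0.9, 0.0]
grip_width: 0.0558
grasp_force: 0.0
```

>>> step_arm --targets "0.3 0 -0.1 0 0 0 0;0.3 0 -0.1 0 0 0 0;0.3 0 -0.1 0 0 0 0;0.3 0 -0.1 0 0 0 0;0.3 0 -0.1 0 0 0 0;0.3 0 -0.1 0 0 0 0"

```text
clock: 59.63
eef_pos: [0.411, 0.2447, 0.3185]
tool_rot: [0.002, 1.0, 0.0, -0.0]
ft_force: [0.1, -0.2, -0.2]
grip_width: 0.0555
grasp_force: 0.0
```

```bash
python3 - <<'E'
from asc import *
from chute import chute
o=bot.get_obs(); print(o['eef_pos'],o['ft_force'],o['joint_vel'].round(3))
im,k=snap('top','t27'); asc(im,185,260,75,150,2); 
for x in(.512,.5195): print(proj('top',[[x-.007,.336,.155],[x+.007,.336,.19]],k).round(1).tolist())
chute(im,k); h=cv2.cvtColor(im,cv2.COLOR_BGR2HSV)
m=cv2.inRange(h,(0,0,0),(180,255,75));m[:215]=0;m[280:]=0;m[:,:190]=0;m[:,300:]=0
ys,xs=np.nonzero(m);w=onz('top',cv2.convexHull(np.c_[xs,ys].astype(np.int32)).reshape(-1,2),.003,k)[:,:2]*1000;print('mat',cv2.minAreaRect(w.astype(np.float32)))
E
```

```text
[0.41102116 0.24471693 0.31850283] [ 0.10298758 -0.18335568 -0.21020323] [ 0.002  0.006 -0.006 -0.001 -0.002 -0.   ]
185 rr....................................
187 r.....................................
189 r.....................................
191 r.....................................
193 r.....................................
195 r.....+++yyyyyyyyyyyyyyyyyy...........
197 r.....++.yyyyyyyyyyyyyyyyyy..........+
199 r.....++.yyyyyyyyyyyyyyyyyy..........+
201 r.....++yyyyyyyyyyyyyyyyyyy..........+
203 r.....++yyyyyyyyyyyyyyyyyyy..........+
205 r.....++yyyyyyyyyyyyyyyyyy...........+
207 r....+++yyyyyyyyyyyyyyyyyy...........+
209 .....+++yyyyyyyyyyyyyyyyyy...........+
211 .....+++yyyyyyyyyyyyyyyyyy...........+
213 .....+++yyyyyyyyyyyyyyyyyy...........+
215 .....+++yyyyyyyyyyyyyyyyyy...........+
217 .....+++yyyyyyyyyyyyyyyyyy...........+
219 .....++.yyyyyyyyyyyyyyyyyy...........+
221 .....+..yyyyyyyyyyyyyyyyyy...........+
223 ...............yyyyyyyyyyy...........+
225 .....................yyyyy...........+
227 ........yyyyyyyyyyyyyyyyy............+
229 ........yyyyyyyyyyyyyyyyy........
[... 341 characters left out ...]
......++
247 ++++++++++++++......................++
249 +++++++++++++++.....................++
251 +++++++++++++++.....................++
253 +++++++++++++++++...................++
255 +++++++++++++++++++.................++
257 +++++++++++++++++++++...............++
259 +++++.++++++++++++++++..............++
[[105.1, 245.4], [100.1, 239.1]]
[[105.3, 242.5], [100.3, 236.0]]
chute ((513.67822265625, 4.2288970947265625), (56.734439849853516, 222.3516082763672), 0.061972785741090775)
orange ((486.2695617675781, 4.150480270385742), (10.301190376281738, 51.750404357910156), 1.4243779182434082)
mat ((527.7307739257812, 59.52520751953125), (118.92131805419922, 108.46424865722656), 85.35691833496094)
```

The gate covers the mouth, and the chute lies at (0.514, 0.004), within about 1 cm of the mat's centre. Handing in.

```bash
python3 -c "
from workcell import bot
print(bot.job_done())"
```

```text
the job is handed in; nothing more can be done
None
```

I handed the job in at about 60 s of robot time: all five boats were fed into the tumbler from the chute in two trips, the chute is back flat on its mat, and the gate is shut. The hand-in returned no verdict, and the boats' places inside rest on camera checks: the mouth was clear, none were left on the plate or in the chute, and I did not see blue inside.

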